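# Put four gear cups back with their own starter motors

## Task

Four starter motors lie stripped, each motor housing in its own tray, but the washed gear cups have all come back in the wrong trays: stand each cup upright on the middle of the rubber pad in the tray of the housing of its own diameter, the smallest cup with the thinnest housing and so on up. Every pad is taken, so to free one set a cup aside on the middle of the bare rubber mat; the bench is filthy, so never put a cup down on the bare bench, and do not knock over the spray can.

Things in the scene. Friction and masses are not known exactly. Their poses are not given: they have to be found in the camera images.
- cup_a: Gear cup, the smallest of four: a round plain steel cup 38 mm in diameter and 34 mm high, standing upright; its open top shows three toothed planet gears. Its outside is a plain cylinder to grip. Origin: centre of its underside, z up along its axis.
- cup_b: Gear cup, the second smallest of four: a round plain steel cup 47 mm in diameter and 37 mm high, standing upright; its open top shows three toothed planet gears. Its outside is a plain cylinder to grip. Origin: centre of its underside, z up along its axis.
- cup_c: Gear cup, the second largest of four: a round plain steel cup 56 mm in diameter and 40 mm high, standing upright; its open top shows three toothed planet gears. Its outside is a plain cylinder to grip. Origin: centre of its underside, z up along its axis.
- cup_d: Gear cup, the largest of four: a round plain steel cup 65 mm in diameter and 43 mm high, standing upright; its open top shows three toothed planet gears. Its outside is a plain cylinder to grip. Origin: centre of its underside, z up along its axis.
- tray_a: Fixed metal tray 198 x 110 mm, rim 10 mm high, of the smallest motor housing: an open dark steel tube, 42 mm in diameter, top 62 mm above the bench, standing fixed at the far end, 98 mm along the tray's +x; the 38 mm cup is its own. At the near end lies an 84 mm square black rubber pad for the cup, top 6 mm above the bench. Origin: middle of the pad, at bench height; z up.
- tray_b: Fixed metal tray 198 x 110 mm, rim 10 mm high, of the second smallest motor housing: an open dark steel tube, 51 mm in diameter, top 67 mm above the bench, standing fixed at the far end, 98 mm along the tray's +x; the 47 mm cup is its own. At the near end lies an 84 mm square black rubber pad for the cup, top 6 mm above the bench. Origin: middle of the pad, at bench height; z up.
- tray_c: Fixed metal tray 198 x 110 mm, rim 10 mm high, of the second largest motor housing: an open dark steel tube, 60 mm in diameter, top 72 mm above the bench, standing fixed at the far end, 98 mm along the tray's +x; the 56 mm cup is its own. At the near end lies an 84 mm square black rubber pad for the cup, top 6 mm above the bench. Origin: middle of the pad, at bench height; z up.
- tray_d: Fixed metal tray 198 x 110 mm, rim 10 mm high, of the largest motor housing: an open dark steel tube, 69 mm in diameter, top 76 mm above the bench, standing fixed at the far end, 98 mm along the tray's +x; the 65 mm cup is its own. At the near end lies an 84 mm square black rubber pad for the cup, top 6 mm above the bench. Origin: middle of the pad, at bench height; z up.
- mat: Bare black rubber mat (fixed), 120 mm square, 5 mm thick, beyond the trays: the free spot. Origin: centre of its underside, at bench height.
- can: Spray can, white and grey, 55 mm in diameter and 184 mm tall, standing loose on the bench beyond the trays on the -y side. Origin: centre of its underside, z up its axis. Everything else among the trays and the mat (a solenoid, a brush plate, an armature) is under 80 mm tall.
There are look-alikes about, which are no part of the job. What is shaped like the tray_a but green is not meant.

How it is judged:
On the way:
1. a gear cup has been set aside, upright, on the rubber mat (((horizontal distance between cup_a and mat below 0.05 m and height (world z) of cup_a below 0.01 m and angle between cup_a's own z axis and vertical below 0.1 rad and linear speed of cup_a below 0.02 m/s) or (horizontal distance between cup_b and mat below 0.05 m and height (world z) of cup_b below 0.01 m and angle between cup_b's own z axis and vertical below 0.1 rad and linear speed of cup_b below 0.02 m/s) or (horizontal distance between cup_c and mat below 0.05 m and height (world z) of cup_c below 0.01 m and angle between cup_c's own z axis and vertical below 0.1 rad and linear speed of cup_c below 0.02 m/s) or (horizontal distance between cup_d and mat below 0.05 m and height (world z) of cup_d below 0.01 m and angle between cup_d's own z axis and vertical below 0.1 rad and linear speed of cup_d below 0.02 m/s))), for 0.2 s.
At the end, for the whole second after the job is handed in: Each gear cup stands upright (within 0.1 rad) and at rest on the pad of the tray whose housing is of its size, its axis within 15 mm of the pad's middle, and the spray can still stands (horizontal distance between cup_a and tray_a below 0.015 m and z of cup_a in the frame of tray_a between 0.003 and 0.01 m and angle between each of cup_a, cup_b, cup_c, cup_d's own z axis and vertical below 0.1 rad and linear speed of each of cup_a, cup_b, cup_c, cup_d below 0.02 m/s and horizontal distance between cup_b and tray_b below 0.015 m and z of cup_b in the frame of tray_b between 0.003 and 0.01 m and horizontal distance between cup_c and tray_c below 0.015 m and z of cup_c in the frame of tray_c between 0.003 and 0.01 m and horizontal distance between cup_d and tray_d below 0.015 m and z of cup_d in the frame of tray_d between 0.003 and 0.01 m and angle between can's own z axis and vertical below 0.2 rad); the robot touches nothing.
It fails at once if a gear cup was put on the bare bench (height (world z) of any of cup_a, cup_b, cup_c, cup_d below 0.0025 m).
It fails at once if the spray can was knocked over (angle between can's own z axis and vertical above 0.5 rad).
It also fails if it takes over 144 s, if anything falls off the work surface, if the arm or the gripper's body presses on something with over 40 N, if the wrist force passes 120 N, or if a joint passes its speed limit or range.

## Robot

A 7-joint arm with a two-finger parallel gripper is mounted at the origin on the work surface. World frame = base frame: x ahead of the robot, y to its left, z up, the work surface at z = 0. Lengths are in m, angles in rad, forces in N, time in s.
With the tool pointing down it reaches from about 0.35 to 0.9 m from the base axis. Payload 8.1 kg.
Tool frame: the origin (TCP) lies at the very end of the fingers, on their centre line; the grasp point (between the pads) lies 19 mm behind it; y points along the fingers, x is the direction in which the jaws open and shut, and the axes are right-handed (so a half turn about y gives the same grasp; the last joint's range is limited). The gripper opens to 92 mm and grips with 3 to 60 N. Pads are 19 mm wide; open, the fingers measure 130 mm over their backs; the gripper's body (75 mm by 190 mm) begins 47 mm behind the grasp point.
Start: joints at [-1.325, 0.434, 0.025, 1.573, -0.012, 1.134, -0.075], TCP at [0.214, 0.587, 0.19] pointing down, gripper open.
Joint ranges: [-2.62, 2.62], [-0.44, 2.09], [-1.27, 1.32], [0.08, 2.57], [-1.32, 4.46], [0.12, 2], [-2.74, 2.74]. Speed limits (rad/s): [2.22, 2.22, 3.01, 3.01, 3.14, 3.14, 3.14].

## Interface

Orientations are given as a rotation vector (axis times angle).
In Python, from cell import arm, imaging gives the robot as it stands. The module is installed in compiled form; this text tells all that it offers.
- The arm moves only by the tool send_rows, never from a script. Its argument "steps" is a list of rows, each a list of 5 numbers: the opening, from 0 (shut) to 1 (fully open), then the shift along the tool's x, y, z in cm, then the turn about the tool's y in rad. In form: [[jaw, x, y, z, roll], ...]. A call has 1 to 20 rows; each row is the pose to reach, as a shift and turn from the pose commanded when the call began, along the tool's axes at that moment; what a row does not reach only later rows make up. A row lasts 1/8 s, in which the tool goes at most 62.5 mm and 10.7 degrees, less where a joint would pass 70% of its speed; a pose out of reach is approached as far as the arm can. A call with a gripper value outside its range is refused whole. The fingers move at their own pace and stop on an object; "squeeze" is the grip in N (left out, the last holds). Time passes only in rows, so rows that repeat a pose let the fingers close. It gives the time, the measured TCP pose, the force and the opening at its end, in the units of the state.
- arm.observe(): the state, without advancing time (a new reading comes with each control period).
- imaging.get_image(name): name is "side" or "top"; returns the picture (420x560x3 uint8, blue, green, red); there is no depth.
- imaging.camera_params(name): a dict with "camera_matrix" (3x3 intrinsics, pixels), "distortion" ([k1, k2, p1, p2, k3] as OpenCV has them; the pictures are not rectified), "position" and "orientation" of the camera in the world. Camera axes: x right, y down, z forward; pixel columns grow to the right and rows downward; lengths in m; the calibration is good to about 2 mm. A picture is of the moment at which its call begins. camera_params takes no time and is no camera call.
- arm.sign_off(): hands the job in, once; it reports no verdict.
The state is a dict: "clock": time; "joints": joint angles; "dq": joint speeds; "joint_efforts": joint torques, N m; "position": TCP position; "ee_rot": TCP orientation; "force": force on the tool from outside, world axes, zero at the start; "ft_torque": the same for the moment, N m; "width": opening from 0.0 (shut) to 1.0 (fully open).
Only numpy, scipy, OpenCV 4.12 (cv2) and the standard library are available. Lean on these libraries where they do the work, as an engineer would, in place of code of your own. Each camera call takes 0.05 s, during which the arm holds its last target.

## Working session

There is one attempt and no reset: what is moved stays moved. The work goes in short steps, Python scripts to look and compute and a tool call to move; the robot and the scene stay as the last step left them, time stands still between calls to the robot, and variables do not carry over. Pictures are saved under pics/ and viewed, and the job is handed in when it is done.

Besides the shell and the picture viewer there is one more tool, called after "Request:" as a command line: name --pt "numbers of a row" for each row, then --argument value for the rest. send_rows: Moves the arm, as the interface text tells. Its arguments: {"type":"object","properties":{"steps":{"type":"array","items":{"type":"array","items":{"type":"number"}}},"squeeze":{"type":"number"}},"required":["steps"]}

```bash
mkdir -p pics; python3 - <<'E'
from cell import arm, imaging
import cv2
print(arm.observe())
for n in ("top","side"):
    cv2.imwrite(f"pics/{n}0.png",imaging.get_image(n)); print(n,imaging.camera_params(n))
E
```

```text
{'clock': 0.0, 'joints': array([-1.32456653,  0.43521423,  0.02495873,  1.57407672, -0.01156327,
        1.13399332, -0.07512284]), 'dq': array([ 0.00112141,  0.00186797,  0.00147236,  0.00171414,  0.00057483,
        0.00099475, -0.00034556]), 'joint_efforts': array([-3.70688440e-04, -6.67835212e+01,  9.85361896e-01, -3.14462543e+01,
       -6.04261877e-02,  4.28035890e-02,  1.89756834e-04]), 'position': array([0.21349668, 0.58681396, 0.18955818]), 'ee_rot': array([-1.35534181, -0.94764154,  0.94956606]), 'force': array([-0.68252721, -0.11499205,  0.07159654]), 'ft_torque': array([ 0.01631314, -0.01963768,  0.03353893]), 'width': 1.0026660186292153}
top {'camera_matrix': array([[468.4697101 ,   0.        , 275.87997833],
       [  0.        , 468.4697101 , 219.69236491],
       [  0.        ,   0.        ,   1.        ]]), 'distortion': array([0.02096113, 0.        , 0.        , 0.        , 0.        ]), 'position': array([0.32204694, 0.00601074, 1.14436626]), 'orientation': array([-2.18500732,  2.16585381, -0.08641522])}
side {'camera_matrix': array([[497.06179585,   0.        , 285.14572233],
       [  0.        , 497.06179585, 205.8754471 ],
       [  0.        ,   0.        ,   1.        ]]), 'distortion': array([-0.163986,  0.      ,  0.      ,  0.      ,  0.      ]), 'position': array([-0.0263994 , -0.65604259,  0.99454016]), 'orientation': array([-2.33312587,  0.73136116, -0.26390915])}
```

View pics/top0.png

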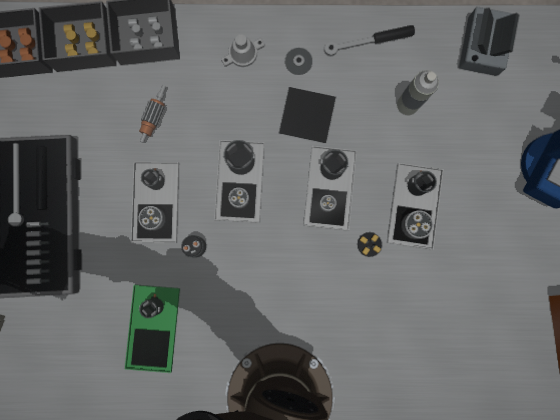

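View pics/side0.png

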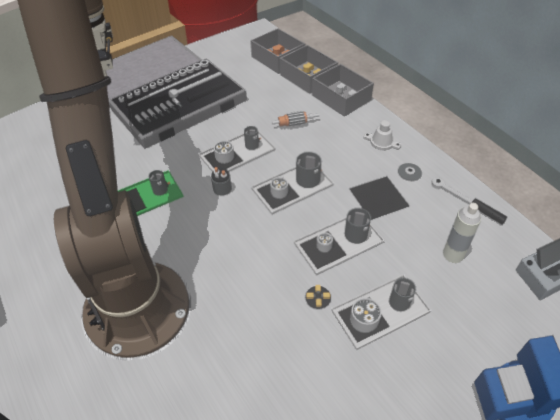

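```bash
python3 - <<'E'
import cv2,numpy as np
t=cv2.imread("pics/top0.png")
c=t[130:260,120:450]; 
a=cv2.resize(c[:,:165],None,fx=4.8,fy=4.5,interpolation=cv2.INTER_CUBIC); b=cv2.resize(c[:,165:],None,fx=4.8,fy=4.5,interpolation=cv2.INTER_CUBIC)
cv2.imwrite("pics/cl.png",cv2.convertScaleAbs(a,alpha=1.5)); cv2.imwrite("pics/cr.png",cv2.convertScaleAbs(b,alpha=1.5))
E
```

```text
(no output)
```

View pics/cl.png

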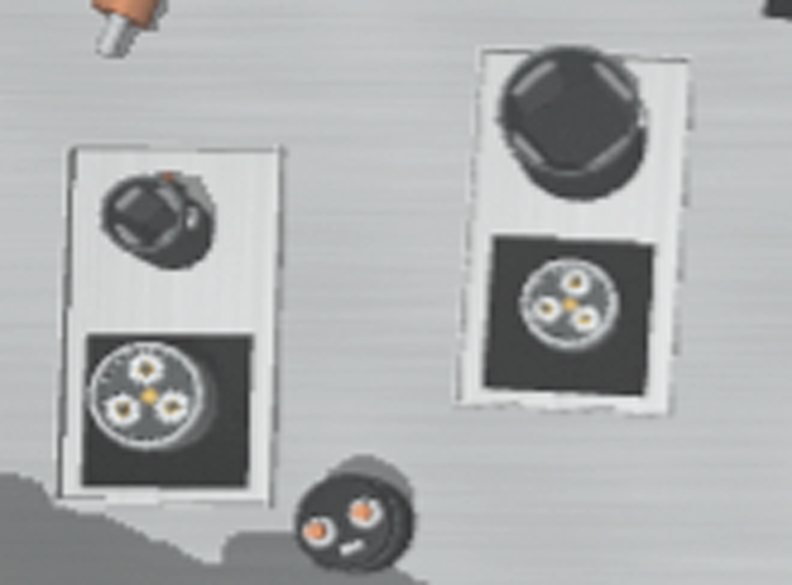

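View pics/cr.png

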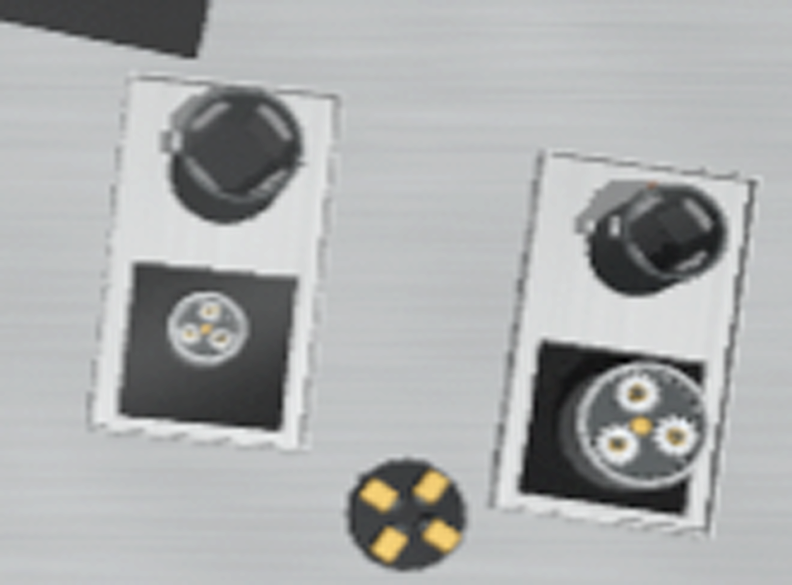

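```bash
cat > h.py <<'E'
import cv2,numpy as np
from cell import arm,imaging
from scipy.spatial.transform import Rotation as R
def ray(n,px,z):
    p=imaging.camera_params(n); px=np.atleast_2d(np.asarray(px,float))
    u=cv2.undistortPoints(px[:,None],p["camera_matrix"],p["distortion"])[:,0]
    d=np.c_[u,np.ones(len(u))]@R.from_rotvec(p["orientation"]).as_matrix().T
    o=p["position"]; z=np.broadcast_to(z,len(d))
    return o+d*((z-o[2])/d[:,2])[:,None]
def proj(n,P):
    p=imaging.camera_params(n); Rm=R.from_rotvec(p["orientation"]).as_matrix().T
    return cv2.projectPoints(np.atleast_2d(np.asarray(P,float)),Rm,-Rm@p["position"],p["camera_matrix"],p["distortion"])[0][:,0]
def shot(n,name):
    im=imaging.get_image(n); cv2.imwrite(f"pics/{name}.png",im); return im
E
python3 - <<'E'
from h import *
s=arm.observe(); print(R.from_rotvec(s["ee_rot"]).as_matrix().round(3))
t=cv2.imread("pics/top0.png")
g=cv2.cvtColor(t,cv2.COLOR_BGR2GRAY)
for k,(x0,y0,x1,y1) in dict(T1=(136,202,176,240),T2=(219,181,259,221),T3=(306,186,350,228),T4=(392,204,438,247)).items():
    roi=g[y0:y1,x0:x1]; m=np.uint8(roi<75)
    n,l,st,ce=cv2.connectedComponentsWithStats(m); i=1+np.argmax(st[1:,4])
    ys,xs=np.nonzero(l==i); P=ray("top",np.c_[xs+x0,ys+y0],.006)[:,:2]
    r=cv2.minAreaRect((P*1000).astype(np.float32)); print(k,"pad",r,st[i])
m=np.uint8(g<75); n,l,st,ce=cv2.connectedComponentsWithStats(m); i=l[115,307]
ys,xs=np.nonzero(l==i);print("mat",cv2.minAreaRect((ray("top",np.c_[xs,ys],.005)[:,:2]*1000).astype(np.float32)))
# trays by bright outline
for k,(x0,y0,x1,y1) in dict(T1=(128,158,184,246),T2=(212,137,268,226),T3=(300,143,360,233),T4=(384,160,446,252)).items():
    roi=cv2.GaussianBlur(g[y0:y1,x0:x1],(3,3),0); print(k,int(np.median(roi[:3])),int(roi.max()))
cv2.imwrite("pics/c4.png",cv2.resize(cv2.convertScaleAbs(t[190:255,380:450],alpha=1.5),None,fx=8,fy=8,interpolation=cv2.INTER_NEAREST))
E
```

```text
[[ 0.342 -0.    -0.94 ]
 [ 0.94  -0.001  0.342]
 [-0.001 -1.    -0.   ]]
T1 pad ((413.1873779296875, 309.2671813964844), (78.29078674316406, 83.0697021484375), 0.5011624097824097) [  1   3  35  33 661]
T2 pad ((466.82989501953125, 105.6836929321289), (81.75691986083984, 82.5470962524414), 87.38829040527344) [  2   2  35  35 787]
T3 pad ((451.6383056640625, -113.88477325439453), (81.7922134399414, 82.78439331054688), 84.33355712890625) [  4   3  37  37 910]
T4 pad ((409.60186767578125, -317.88861083984375), (83.73026275634766, 82.9173355102539), 81.59648895263672) [  1   2  39  38 596]
mat ((681.93896484375, -62.053184509277344), (118.1865463256836, 120.16580200195312), 78.17556762695312)
T1 127 148
T2 128 151
T3 127 152
T4 129 149
```

```bash
python3 - <<'E'
from h import *
t=cv2.imread("pics/top0.png")
g=cv2.cvtColor(t,cv2.COLOR_BGR2GRAY)
F=6
for k,(cx,cy,h,dm) in dict(c=(151,217,.046,56),b=(238.5,198,.043,47),a=(328.5,203.5,.040,38),d=(417.5,223.5,.049,65)).items():
    x0,y0=int(cx)-22,int(cy)-22
    big=cv2.resize(g[y0:y0+44,x0:x0+44],None,fx=F,fy=F,interpolation=cv2.INTER_CUBIC)
    rr=dm/2*.001*468.5/(1.1444-h)*F
    c=cv2.HoughCircles(big,cv2.HOUGH_GRADIENT,1,100,param1=120,param2=12,minRadius=int(rr*.88),maxRadius=int(rr*1.12))
    u=c[0,0]; p=[(u[0]+.5)/F-.5+x0,(u[1]+.5)/F-.5+y0]
    print(k,p,u[2]/rr,ray("top",p,h).round(4))
for k,(cx,cy,h,dm) in dict(T1=(151.5,177.5,.062,42),T2=(239.5,154,.076,69),T3=(334,162,.072,60),T4=(424.5,181,.067,51)).items():
    x0,y0=int(cx)-22,int(cy)-22
    big=cv2.resize(g[y0:y0+44,x0:x0+44],None,fx=F,fy=F,interpolation=cv2.INTER_CUBIC)
    c=cv2.HoughCircles(big,cv2.HOUGH_GRADIENT,1,100,param1=120,param2=12,minRadius=40,maxRadius=110)
    if c is None: print(k);continue
    u=c[0,0]; p=[(u[0]+.5)/F-.5+x0,(u[1]+.5)/F-.5+y0]
    print(k,p,u[2]*2/F/468.5*(1.1444-h)*1000,dm,ray("top",p,h).round(4))
s=cv2.imread("pics/side0.png")
# side view: projected check
pads=dict(T1=(.414,.3093),T2=(.4668,.1057),T3=(.4516,-.1139),T4=(.4096,-.3179))
for k,(x,y) in pads.items():
    for q in proj("side",[[x,y,.006]]): cv2.circle(s,tuple(int(round(v)) for v in q),2,(0,0,255),-1)
for q in proj("side",[[.682,-.062,.005]]): cv2.circle(s,tuple(int(round(v)) for v in q),2,(0,0,255),-1)
cv2.imwrite("pics/side_chk.png",cv2.resize(s[110:360,180:480],None,fx=2.4,fy=2.4))
E
```

```text
c [np.float32(149.66667), np.float32(216.33333)] 0.93361497 [[0.4208 0.3096 0.046 ]]
b [np.float32(238.0), np.float32(197.0)] 1.0020533 [[0.4689 0.1027 0.043 ]]
a [np.float32(328.33334), np.float32(201.5)] 0.87675416 [[ 0.4603 -0.1116  0.04  ]]
d [np.float32(418.66666), np.float32(223.16667)] 0.9628178 [[ 0.4099 -0.3214  0.049 ]]
T1 [np.float32(155.66667), np.float32(181.0)] 39.352997 42 [[0.5023 0.2938 0.062 ]]
T2 [np.float32(240.66667), np.float32(160.5)] 62.180805 69 [[0.5496 0.0949 0.076 ]]
T3 [np.float32(331.66666), np.float32(167.66667)] 53.257576 60 [[ 0.5353 -0.1159  0.072 ]]
T4 [np.float32(417.33334), np.float32(185.0)] 47.450058 51 [[ 0.497  -0.3144  0.067 ]]
```

View pics/side_chk.png

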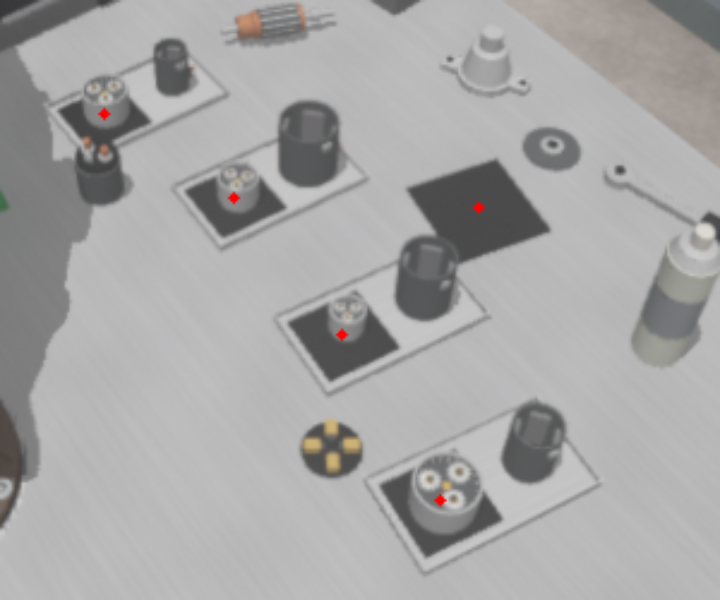

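```bash
python3 - <<'E'
from h import *
for k,p,h in (("c",(150.0,217.6),.046),("b",(238.1,197.2),.043),("a",(327.7,202.5),.040),("d",(418.4,223.6),.049)):
    print(k,ray("top",p,h).round(4))
s=cv2.imread("pics/side0.png")
for k,P in dict(c=ray("top",(150.0,217.6),.046)[0],b=ray("top",(238.1,197.2),.043)[0],a=ray("top",(327.7,202.5),.040)[0],d=ray("top",(418.4,223.6),.049)[0]).items():
    r=dict(a=19,b=23.5,c=28,d=32.5)[k]/1000
    th=np.linspace(0,6.283,60)
    q=proj("side",np.c_[P[0]+r*np.cos(th),P[1]+r*np.sin(th),np.full(60,P[2])])
    q2=proj("side",np.c_[P[0]+r*np.cos(th),P[1]+r*np.sin(th),np.full(60,.006)])
    s=cv2.resize(s,None,fx=1,fy=1)
    for z in (q,q2): cv2.polylines(s,[np.int32(np.round(z*16))],True,(0,0,255),1,shift=4)
cv2.imwrite("pics/side_chk2.png",cv2.resize(s[110:360,180:480],None,fx=2.4,fy=2.4))
E
```

```text
c [[0.4178 0.3087 0.046 ]]
b [[0.4684 0.1024 0.043 ]]
a [[ 0.4579 -0.1101  0.04  ]]
d [[ 0.4089 -0.3207  0.049 ]]
```

View pics/side_chk2.png

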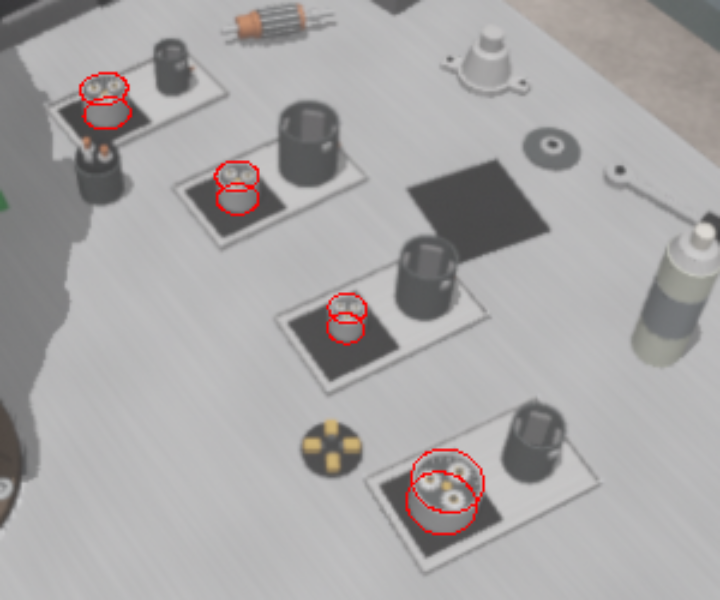

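Request:
send_rows --pt "1 -14 0 -11.7 -0.1" --pt "1 -28 0 -23.4 -0.2" --pt "1 -42 0 -35 -0.3" --pt "1 -57.1 0 -46.8 -0.349" --pt "1 -57.1 0 -46.8 -0.349" --pt "1 -57.1 0 -46.8 -0.349" --pt "1 -57.1 0 -46.8 -0.349" --pt "1 -57.1 0 -46.8 -0.349" --pt "1 -57.1 0 -46.8 -0.349" --pt "1 -57.1 0 -46.8 -0.349" --pt "1 -57.1 0 -46.8 -0.349" --pt "1 -57.1 0 -46.8 -0.349" --pt "1 -57.1 0 -46.8 -0.349" --pt "1 -57.1 0 -46.8 -0.349" --pt "1 -57.1 0 -46.8 -0.349" --pt "1 -57.1 0 -46.8 -0.349" --squeeze 30

```text
clock: 2.1
position: [0.4581, -0.1081, 0.1903]
ee_rot: [-1.208, -1.211, 1.21]
force: [0.2, -0.3, 0.5]
width: 1.002
```

Request:
send_rows --pt "0.8 -0.2 4 0 0" --pt "0.8 -0.2 8 0 0" --pt "0.8 -0.2 12 0 0" --pt "0.8 -0.2 15 0 0" --pt "0.8 -0.2 16.5 0 0" --pt "0.8 -0.2 17.5 0 0" --pt "0.8 -0.2 17.5 0 0" --pt "0.35 -0.2 17.5 0 0" --pt "0.35 -0.2 17.5 0 0" --pt "0.2 -0.2 17.5 0 0" --pt "0.2 -0.2 17.5 0 0" --pt "0.2 -0.2 17.5 0 0" --pt "0.2 -0.2 17.5 0 0" --pt "0.2 -0.2 17.5 0 0" --squeeze 30

```text
clock: 3.85
position: [0.4582, -0.1112, 0.0153]
ee_rot: [-1.209, -1.209, 1.209]
force: [0.3, 0.1, -0.6]
width: 0.201
```

```bash
python3 - <<'E'
from h import *
s=shot("side","s1"); t=shot("top","t1")
a=cv2.resize(s[180:330,250:430],None,fx=4,fy=4)
cv2.imwrite("pics/s1c.png",a[:600,:720])
print(arm.observe())
E
```

```text
{'clock': 3.95, 'joints': array([-0.16636834,  0.44856451,  0.38234886,  2.15066009, -0.2946222 ,
        0.59117421,  1.99897077]), 'dq': array([-3.07383162e-04,  5.35195706e-04, -7.61679733e-04,  9.11512449e-05,
       -1.06169847e-03, -4.74231634e-04,  4.76462041e-04]), 'joint_efforts': array([-1.60175310e-03, -5.18362820e+01,  5.34202471e+00, -1.84639013e+01,
        4.70574712e-02,  6.11562096e-02, -1.14787572e-04]), 'position': array([ 0.4582458 , -0.11121205,  0.01531197]), 'ee_rot': array([-1.20913622, -1.20928363,  1.20923546]), 'force': array([ 0.92094533, -0.84136819, -0.66459977]), 'ft_torque': array([0.01272297, 0.01976267, 0.01196128]), 'width': 0.19884273585912277}
```

View pics/s1c.png

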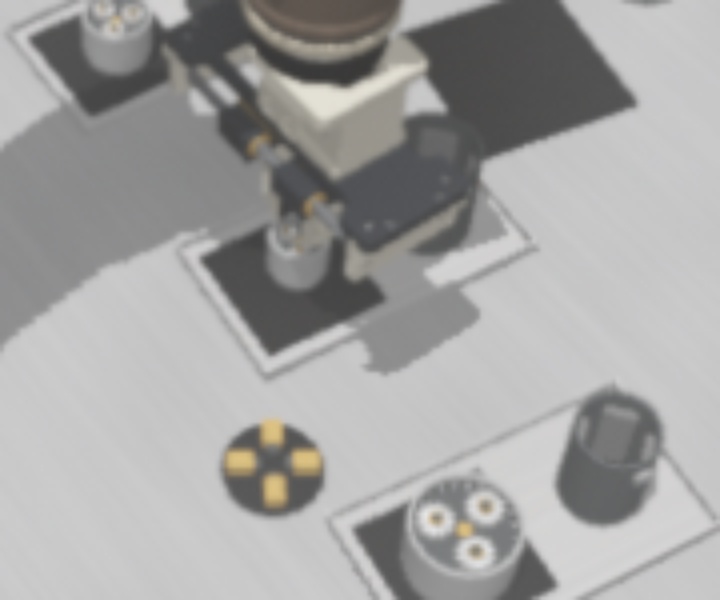

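View pics/t1.png

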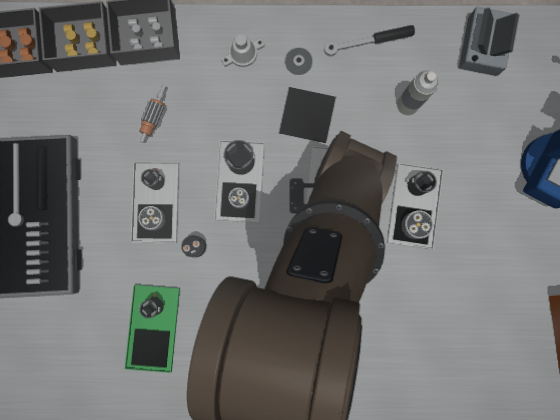

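```bash
python3 - <<'E'
from h import *
s=cv2.imread("pics/s1.png")
c=cv2.resize(s[200:290,290:390],None,fx=7,fy=6.6,interpolation=cv2.INTER_CUBIC)
c=cv2.convertScaleAbs(c,alpha=1.5)
for P,col in (((.4582,-.1112,.0153),(0,0,255)),((.4582,-.1112,.0343),(0,255,0)),((.4582,-.1112,.08),(255,0,0)),((.458,-.110,.04),(0,255,255))):
    q=proj("side",P)[0]; cv2.circle(c,(int((q[0]-290)*7),int((q[1]-200)*6.6)),4,col,-1); print(q)
cv2.imwrite("pics/s1d.png",c)
E
```

```text
[324.08042238 244.30915644]
[324.50186483 239.62858121]
[325.55359343 227.88669171]
[324.26071152 237.91499202]
```

View pics/s1d.png

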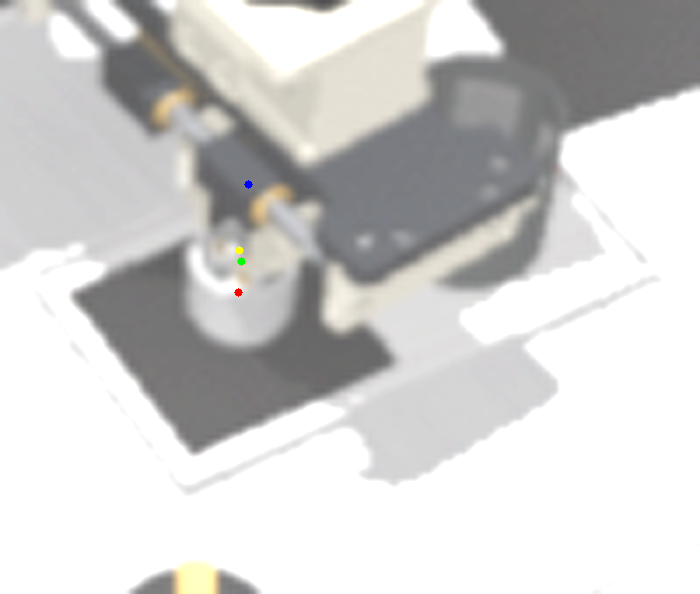

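```bash
python3 - <<'E'
from h import *
s=cv2.imread("pics/s1.png")
c=cv2.resize(s[215:260,300:350],None,fx=14,fy=13,interpolation=cv2.INTER_NEAREST)
f=lambda P:((proj("side",P)-[300,215]+.5)*[14,13]).astype(int)
th=np.linspace(0,6.283,60)
for z in(.006,.04):cv2.polylines(c,[f(np.c_[.458+.019*np.cos(th),-.11+.019*np.sin(th),0*th+z])],True,(0,0,255),1)
for sg in(-1,1):
  for w,col in((.0092,(0,255,0)),(.019,(255,0,0))):
    y=-.1112+sg*w
    cv2.polylines(c,[f([[.4487,y,.0153],[.4677,y,.0153],[.4677,y,.06],[.4487,y,.06]])],True,col,1)
cv2.imwrite("pics/s1e.png",c)
E
```

```text
(no output)
```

View pics/s1e.png

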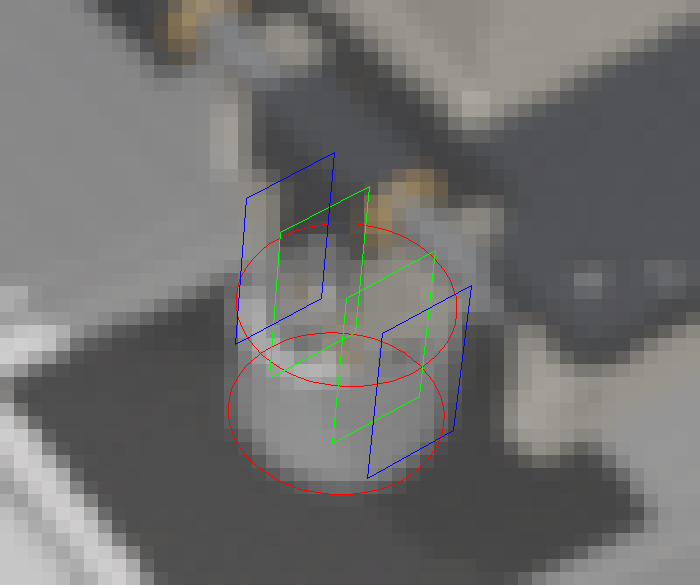

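Request:
send_rows --pt "0.3 0 0 0 0" --pt "0.3 0 0 0 0" --pt "0.3 0 0 0 0" --squeeze 5

```text
clock: 4.32
position: [0.4582, -0.1112, 0.0153]
ee_rot: [-1.209, -1.209, 1.209]
force: [0.3, -0.4, -0.0]
width: 0.301
```

Request:
send_rows --pt "0.45 0 0 0 0" --pt "0.45 0 0 0 0" --pt "0.45 0 0 0 0" --pt "0.45 0 0 0 0" --squeeze 5

```text
clock: 4.82
position: [0.4582, -0.1112, 0.0153]
ee_rot: [-1.209, -1.209, 1.209]
force: [0.8, -0.4, 0.5]
width: 0.448
```

```bash
cat > v.py <<'E'
from h import *
import sys
n=sys.argv[1]
s=shot("side",n)
x0,y0,x1,y1=map(int,sys.argv[2:6]); f=min(790/(x1-x0),590/(y1-y0))
cv2.imwrite(f"pics/{n}c.png",cv2.resize(s[y0:y1,x0:x1],None,fx=f,fy=f,interpolation=cv2.INTER_CUBIC))
o=arm.observe();print(o["clock"],o["position"].round(4),o["width"])
E
python3 v.py s2 290 200 360 260
```

```text
4.875 [ 0.4583 -0.1112  0.0153] 0.4494883902089951
```

View pics/s2c.png

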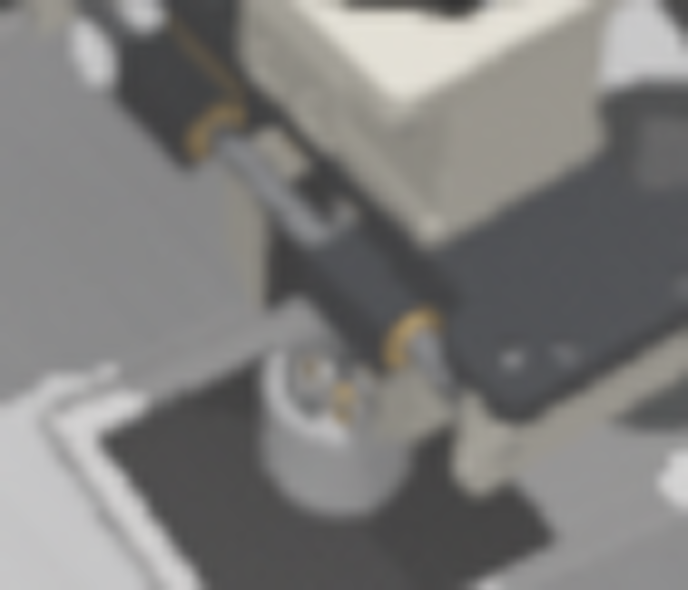

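```bash
python3 - <<'E'
from h import *
s=cv2.imread("pics/s2.png")
X0,Y0,X1,Y1=250,160,410,280; F=4.9
c=cv2.resize(s[Y0:Y1,X0:X1],None,fx=F,fy=F,interpolation=cv2.INTER_CUBIC)
f=lambda P:((proj("side",P)-[X0,Y0]+.5)*F).astype(int)
x,y,z=.4583,-.1112,.0153
for zz,col in((.081,(0,0,255)),):
    cv2.polylines(c,[f([[x-.0375,y-.095,zz],[x+.0375,y-.095,zz],[x+.0375,y+.095,zz],[x-.0375,y+.095,zz]])],True,col,1)
for sg in(-1,1):
  for w,col in((.0207,(0,255,0)),(.0397,(255,0,0))):
    yy=y+sg*w
    cv2.polylines(c,[f([[x-.0095,yy,z],[x+.0095,yy,z],[x+.0095,yy,.081],[x-.0095,yy,.081]])],True,col,1)
cv2.imwrite("pics/s2f.png",c)
E
```

```text
(no output)
```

View pics/s2f.png

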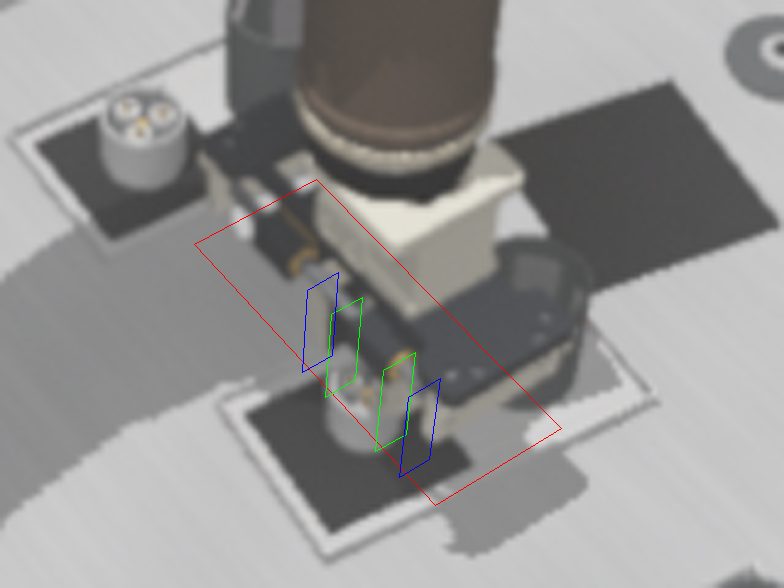

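```bash
python3 - <<'E'
from h import *
P=np.array([.458,-.13,.03]);q=proj("side",P)
for d in np.eye(3)*.01: print((proj("side",P+d)-q).round(2))
E
```

```text
[[ 3.27 -1.92]]
[[-2.54 -2.73]]
[[ 0.26 -2.48]]
```

Request:
send_rows --pt "0.9 0 0 0 0" --pt "0.9 0 0 0 0" --pt "0.9 0 0 0 0" --pt "0.9 0 0 0 0" --pt "0.9 0 0 0 0" --squeeze 30

```text
clock: 5.5
position: [0.4582, -0.1112, 0.0153]
ee_rot: [-1.209, -1.209, 1.209]
force: [0.0, -0.2, 0.1]
width: 0.9
```

```bash
python3 v.py s3 280 190 370 260
```

```text
5.55 [ 0.4582 -0.1112  0.0153] 0.8947908242020393
```

View pics/s3c.png

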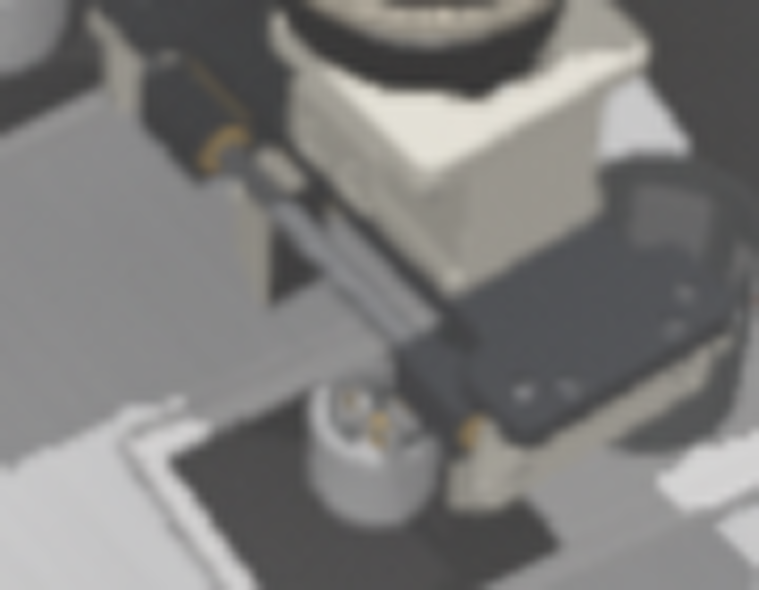

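```bash
python3 - <<'E'
from h import *
for z in (.0153,.035,.055):
    print(z,proj("side",[[.4487,-.0698,z],[.4677,-.0698,z],[.4487,-.0508,z],[.4677,-.0508,z]]).round(1).tolist())
P=proj("side",[[.4582,-.1112,.0153]]);
# tip pixel cast at several z
for z in (.0153,.03,.045,.055): print(z,ray("side",(311.8,225.6),z).round(4))
E
```

```text
0.0153 [[310.9, 235.1], [317.0, 231.6], [306.4, 230.2], [312.5, 226.7]]
0.035 [[311.2, 230.2], [317.3, 226.7], [306.6, 225.2], [312.7, 221.8]]
0.055 [[311.4, 225.1], [317.7, 221.6], [306.8, 220.1], [313.0, 216.7]]
0.0153 [[ 0.4686 -0.0469  0.0153]]
0.03 [[ 0.4611 -0.056   0.03  ]]
0.045 [[ 0.4535 -0.0654  0.045 ]]
0.055 [[ 0.4485 -0.0716  0.055 ]]
```

Request:
send_rows --pt "0.9 0 0.5 0 0" --pt "0.9 0 1 0 0" --pt "0.9 0 1.2 0 0" --pt "0.9 0 1.2 0 0"

```text
clock: 6.05
position: [0.458, -0.1112, 0.0031]
ee_rot: [-1.209, -1.209, 1.209]
force: [-0.2, -0.4, 0.4]
width: 0.898
```

```bash
python3 v.py s4 280 190 370 260
```

```text
6.1 [ 0.4581 -0.1112  0.0032] 0.8964022540427143
```

View pics/s4c.png

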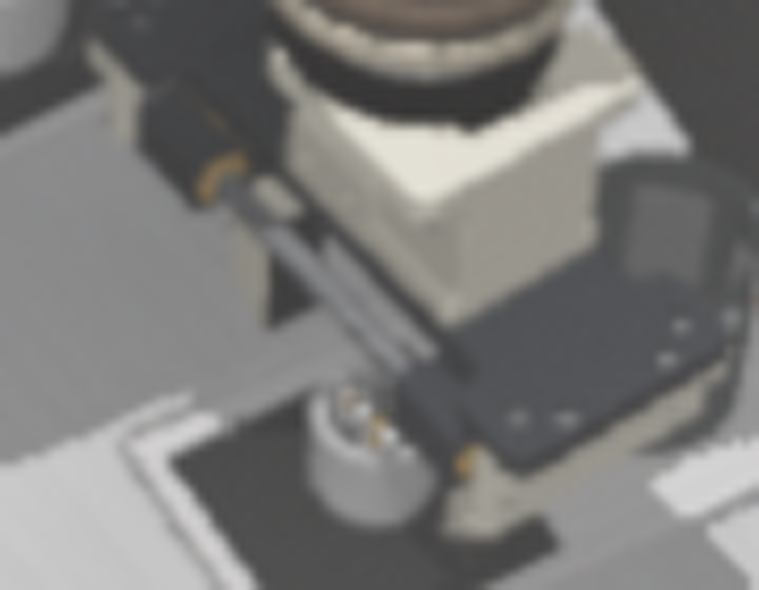

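Request:
send_rows --pt "0.9 0 0.5 0 0" --pt "0.9 0 1 0 0" --pt "0.9 0 1.5 0 0" --pt "0.9 0 1.8 0 0" --pt "0.9 0 1.8 0 0"

```text
clock: 6.72
position: [0.4581, -0.1112, -0.0149]
ee_rot: [-1.209, -1.209, 1.209]
force: [-0.1, 0.4, -0.5]
width: 0.898
```

```bash
python3 v.py s5 280 190 370 260
```

```text
6.775 [ 0.4582 -0.1113 -0.0148] 0.9040549769550337
```

View pics/s5c.png

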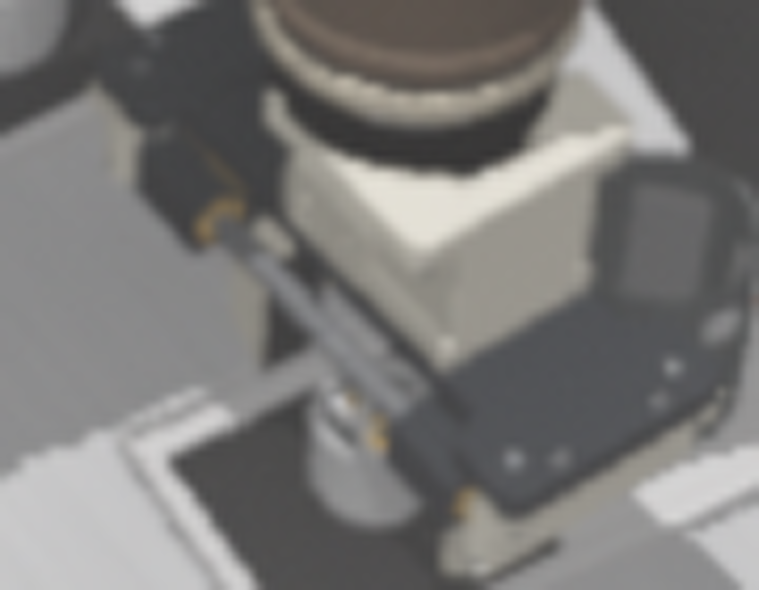

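Request:
send_rows --pt "0.9 0 0.4 0 0" --pt "0.9 0 0.7 0 0" --pt "0.9 0 0.7 0 0" --pt "0.45 0 0.7 0 0" --pt "0.45 0 0.7 0 0" --pt "0.45 0 0.7 0 0" --pt "0.3 0 0.7 0 0" --pt "0.3 0 0.7 0 0" --pt "0.3 0 0.7 0 0" --pt "0.3 0 0.7 0 0" --squeeze 30

```text
clock: 8.02
position: [0.4582, -0.1112, -0.0217]
ee_rot: [-1.209, -1.209, 1.209]
force: [-0.5, 1.0, 0.5]
width: 0.406
```

Request:
send_rows --pt "0.3 0 -1 0 0" --pt "0.3 0 -3 0 0" --pt "0.3 0 -5.5 0 0" --pt "0.3 0 -8 0 0" --pt "0.3 0 -10 0 0" --pt "0.3 0.5 -11 -2 0" --pt "0.3 1.2 -11 -5 0" --pt "0.3 1.9 -11 -8.5 0" --pt "0.3 2.6 -11 -12 0" --pt "0.3 3.4 -11 -15.5 0" --pt "0.3 4.2 -11 -19 0" --pt "0.3 4.7 -11 -21.4 0" --pt "0.3 4.9 -11 -22.4 0" --pt "0.3 4.9 -11 -22.4 0" --pt "0.3 4.9 -11 -22.4 0"

```text
clock: 9.9
position: [0.6811, -0.0628, 0.0885]
ee_rot: [-1.209, -1.208, 1.209]
force: [0.1, -0.4, -1.2]
width: 0.407
```

```bash
python3 v.py s6 280 100 480 250; python3 -c "
from h import *
shot('top','t6')"
```

```text
9.95 [ 0.6812 -0.0628  0.0885] 0.41188419630124173
```

View pics/s6c.png

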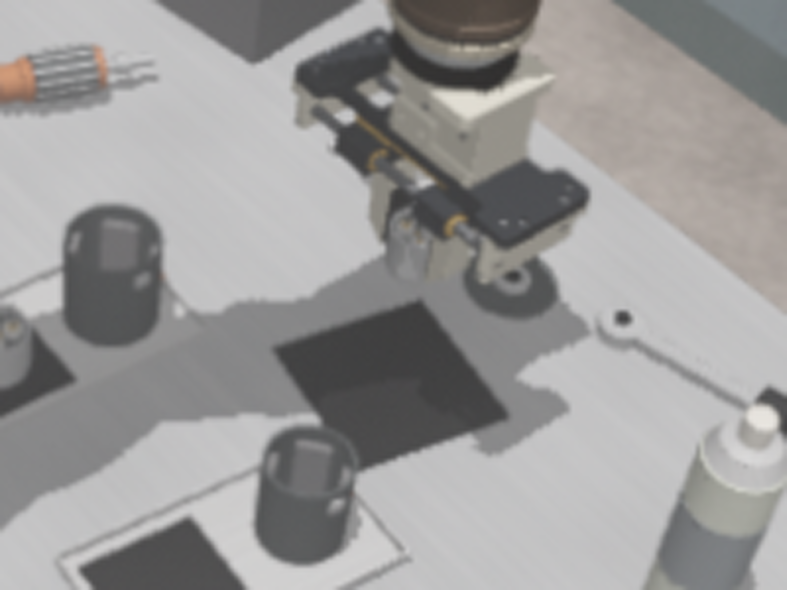

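View pics/t6.png

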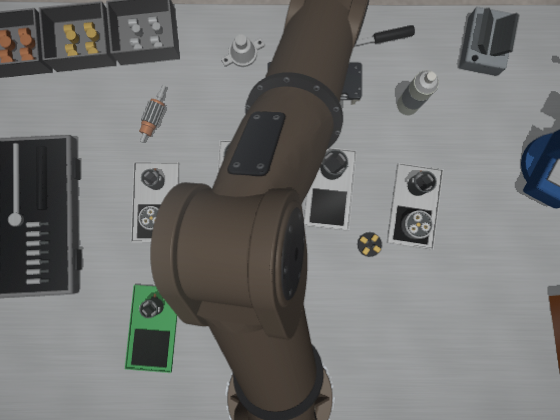

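```bash
python3 - <<'E'
from h import *
print(proj("side",[[.6812,-.0628,.116]]), proj("side",[[.682,-.062,.005]]))
for z in (.08,.1,.116,.13): print(z,ray("side",(383.5,168),z).round(4))
print(proj("top",[[.68,-.158,z] for z in (.15,.2,.25)]))
E
```

```text
[[384.30842762 166.85709165]] [[378.5164332  195.96201871]]
0.08 [[ 0.7055 -0.0404  0.08  ]]
0.1 [[ 0.6895 -0.0539  0.1   ]]
0.116 [[ 0.6767 -0.0647  0.116 ]]
0.13 [[ 0.6655 -0.0741  0.13  ]]
[[355.14969915  95.00038749]
 [359.11954327  86.51239751]
 [363.52325729  77.09759964]]
```

Request:
send_rows --pt "0.3 0 3 0 0" --pt "0.3 0 6 0 0" --pt "0.3 0 8.5 0 0" --pt "0.3 0 10 0 0" --pt "0.3 0 10.6 0 0" --pt "0.3 0 10.9 0 0" --pt "0.3 0 11.05 0 0" --pt "0.3 0 11.05 0 0" --pt "0.3 0 11.05 0 0"

```text
clock: 11.12
position: [0.6826, -0.0622, -0.0217]
ee_rot: [-1.21, -1.21, 1.209]
force: [0.4, 0.5, -1.0]
width: 0.406
```

```bash
python3 v.py s7 330 130 450 220
```

```text
11.175 [ 0.6825 -0.0622 -0.0218] 0.4066506915060104
```

View pics/s7c.png

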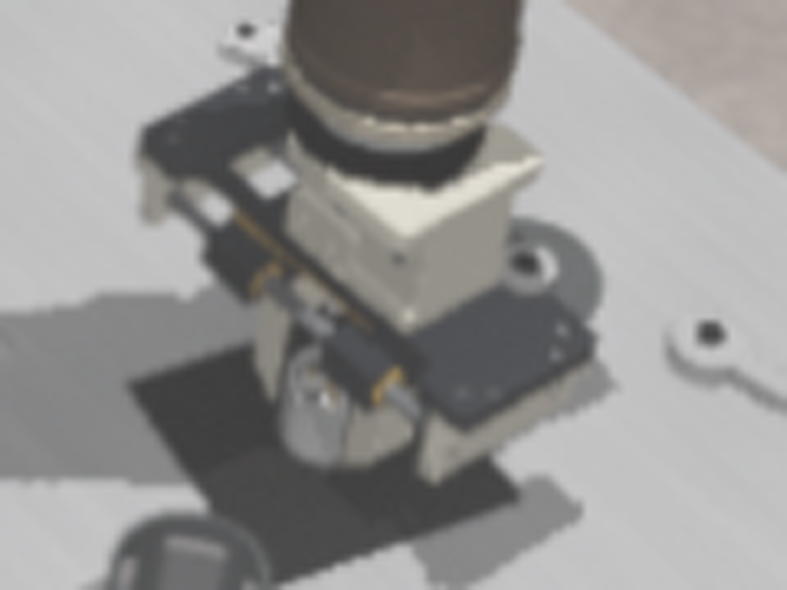

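Request:
send_rows --pt "0.3 0 0.1 0 0" --pt "0.3 0 0.1 0 0" --pt "0.5 0 0.1 0 0" --pt "0.75 0 0.1 0 0" --pt "0.75 0 0.1 0 0" --pt "0.75 0 0 0 0" --pt "0.75 0 -2 0 0" --pt "0.75 0 -6 0 0" --pt "0.75 0 -11 0 0" --pt "0.9 0 -13 0 0" --pt "0.9 4 -13 2.9 0" --pt "0.9 9 -13 6.5 0" --pt "0.9 14 -13 10 0" --pt "0.9 19 -13 13.6 0" --pt "0.9 24 -13 17.2 0" --pt "0.9 29 -13 20.7 0" --pt "0.9 33.5 -13 24 0" --pt "0.9 37.1 -13 26.5 0" --pt "0.9 37.1 -13 26.5 0" --pt "0.9 37.1 -13 26.5 0"

```text
clock: 13.68
position: [0.4175, 0.3083, 0.1082]
ee_rot: [-1.21, -1.21, 1.209]
force: [0.3, 0.2, 0.6]
width: 0.895
```

```bash
python3 v.py s8 180 90 440 280; python3 -c "
from h import *
t=shot('top','t8')
cv2.imwrite('pics/t8c.png',cv2.resize(t[70:150,260:380],None,fx=6,fy=6))"
```

```text
13.725 [0.4179 0.3077 0.1082] 0.9037957747022715
```

View pics/s8c.png

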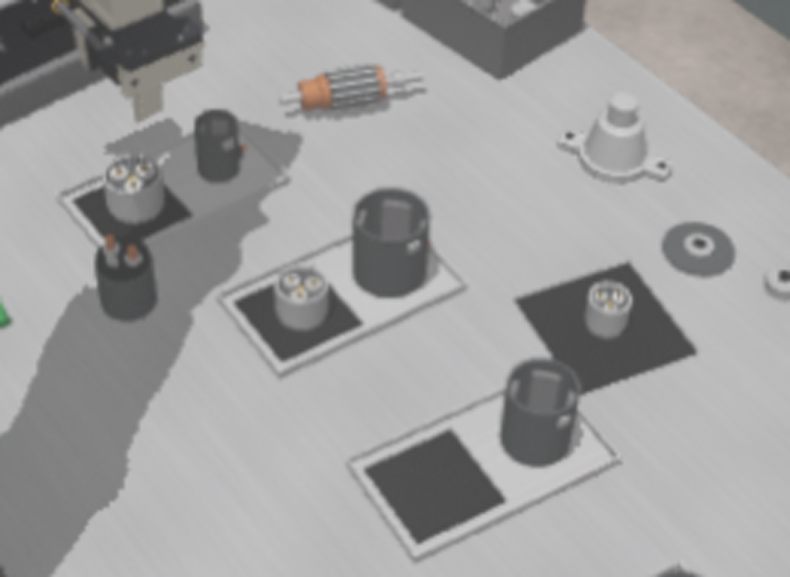

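View pics/t8c.png

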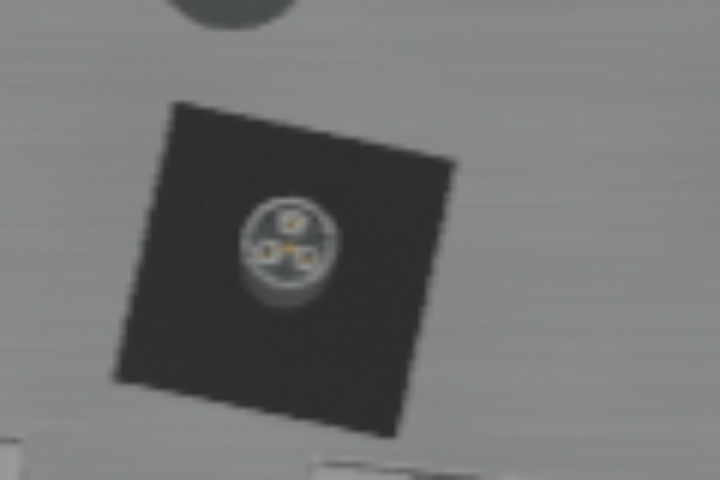

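Request:
send_rows --pt "0.9 0 4 0 0" --pt "0.9 0 8 0 0" --pt "0.9 0 10.5 0 0" --pt "0.9 0 12 0 0" --pt "0.9 0 12.8 0 0" --pt "0.9 0 13 0 0" --pt "0.9 0 13 0 0" --pt "0.65 0 13 0 0" --pt "0.65 0 13 0 0" --pt "0.5 0 13 0 0" --pt "0.5 0 13 0 0" --pt "0.5 0 13 0 0" --pt "0.5 0 13 0 0" --squeeze 35

```text
clock: 15.4
position: [0.4173, 0.3089, -0.022]
ee_rot: [-1.209, -1.21, 1.209]
force: [-0.1, 0.4, 5.1]
width: 0.606
```

```bash
python3 - <<'E'
from h import *
print(ray("top",(307.8,109.8),.039))
g=cv2.cvtColor(cv2.imread("pics/t8.png"),cv2.COLOR_BGR2GRAY)
x0,y0,x1,y1=306,186,350,228
n,l,st,ce=cv2.connectedComponentsWithStats(np.uint8(g[y0:y1,x0:x1]<75)); i=1+np.argmax(st[1:,4]); ys,xs=np.nonzero(l==i)
print(st[i],cv2.minAreaRect((ray("top",np.c_[xs+x0,ys+y0],.006)[:,:2]*1000).astype(np.float32)))
E
```

```text
[[ 0.68273071 -0.06215057  0.039     ]]
[   4    3   37   37 1125] ((451.51025390625, -113.85389709472656), (81.58491516113281, 82.58071899414062), 84.153076171875)
```

Request:
send_rows --pt "0.5 0 -1 0 0" --pt "0.5 0 -3 0 0" --pt "0.5 0 -6 0 0" --pt "0.5 0 -9 0 0" --pt "0.5 -1.5 -11 -0.1 0" --pt "0.5 -4 -12 -0.3 0" --pt "0.5 -7.5 -12 -0.6 0" --pt "0.5 -11.5 -12 -1 0" --pt "0.5 -15.5 -12 -1.3 0" --pt "0.5 -19.5 -12 -1.6 0" --pt "0.5 -23.5 -12 -1.9 0" --pt "0.5 -27.5 -12 -2.2 0" --pt "0.5 -31.5 -12 -2.5 0" --pt "0.5 -35.5 -12 -2.8 0" --pt "0.5 -39 -12 -3.1 0" --pt "0.5 -41.5 -12 -3.3 0" --pt "0.5 -42.3 -12 -3.4 0" --pt "0.5 -42.3 -12 -3.4 0" --pt "0.5 -42.3 -12 -3.4 0"

```text
clock: 17.77
position: [0.4509, -0.1132, 0.0976]
ee_rot: [-1.208, -1.21, 1.21]
force: [0.3, 0.3, -1.8]
width: 0.604
```

```bash
python3 v.py s9 250 120 450 280; python3 -c "
from h import *
print(proj('side',[[.4516,-.1139,.126],[.4516,-.1139,.006]]))"
```

```text
17.825 [ 0.451  -0.1131  0.0977] 0.6031905010467926
[[325.09909263 217.36259526]
 [322.41307592 248.53520849]]
```

View pics/s9c.png

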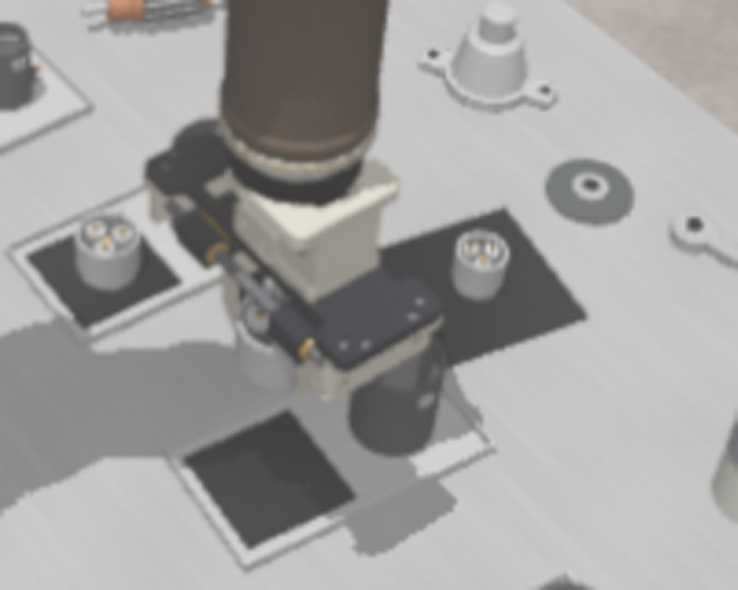

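Request:
send_rows --pt "0.5 0 3 0 0" --pt "0.5 0 6 0 0" --pt "0.5 0 9 0 0" --pt "0.5 0 11 0 0" --pt "0.5 0 11.6 0 0" --pt "0.5 0 11.85 0 0" --pt "0.5 0 11.95 0 0" --pt "0.5 0 11.95 0 0" --pt "0.5 0 11.95 0 0"

```text
clock: 18.95
position: [0.4516, -0.1142, -0.0213]
ee_rot: [-1.21, -1.21, 1.209]
force: [0.8, 0.5, -3.1]
width: 0.606
```

Request:
send_rows --pt "0.5 0 0.1 0 0" --pt "0.5 0 0.1 0 0" --pt "0.7 0 0.1 0 0" --pt "0.9 0 0.1 0 0" --pt "0.9 0 0.1 0 0" --pt "0.9 0 0 0 0" --pt "0.9 0 -2 0 0" --pt "0.9 0 -6 0 0" --pt "0.9 0 -11 0 0" --pt "0.9 0 -13 -1 0" --pt "0.9 1 -13 -5 0" --pt "0.9 2.2 -13 -10 0" --pt "0.9 3.4 -13 -15 0" --pt "0.9 4.6 -13 -20 0" --pt "0.9 5.2 -13 -23.1 0" --pt "0.9 5.2 -13 -23.1 0" --pt "0.9 5.2 -13 -23.1 0"

```text
clock: 21.08
position: [0.6812, -0.0628, 0.1079]
ee_rot: [-1.209, -1.208, 1.21]
force: [-0.2, 0.0, 0.2]
width: 0.9
```

```bash
python3 v.py s10 250 120 450 280
```

```text
21.125 [ 0.6811 -0.0629  0.1082] 0.9045117441499215
```

View pics/s10c.png

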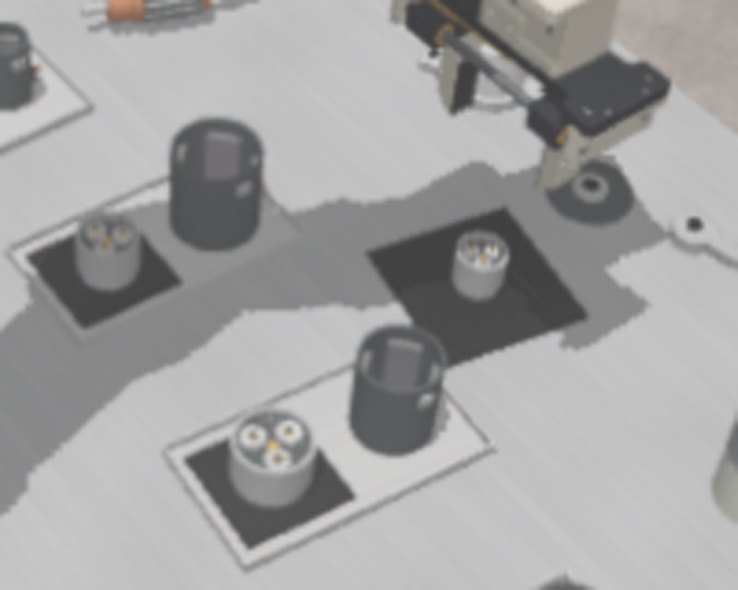

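Request:
send_rows --pt "0.8 0 4 0 0" --pt "0.8 0 8 0 0" --pt "0.8 0 10.5 0 0" --pt "0.8 0 12 0 0" --pt "0.8 0 12.8 0 0" --pt "0.8 0 13 0 0" --pt "0.8 0 13 0 0" --pt "0.45 0 13 0 0" --pt "0.45 0 13 0 0" --pt "0.3 0 13 0 0" --pt "0.3 0 13 0 0" --pt "0.3 0 13 0 0" --pt "0.3 0 13 0 0" --squeeze 30

```text
clock: 22.75
position: [0.6823, -0.0622, -0.0216]
ee_rot: [-1.209, -1.209, 1.209]
force: [0.0, -0.1, 0.8]
width: 0.409
```

Request:
send_rows --pt "0.3 0 -1 0 0" --pt "0.3 0 -3 0 0" --pt "0.3 0 -6 0 0" --pt "0.3 0 -10 0 0" --pt "0.3 1 -13 0.7 0" --pt "0.3 3.5 -14 2.5 0" --pt "0.3 7 -14 5 0" --pt "0.3 10.5 -14 7.5 0" --pt "0.3 14 -14 10.1 0" --pt "0.3 17.5 -14 12.6 0" --pt "0.3 21 -14 15.1 0" --pt "0.3 24.5 -14 17.7 0" --pt "0.3 28 -14 20.2 0" --pt "0.3 31.5 -14 22.7 0" --pt "0.3 34.5 -14 24.9 0" --pt "0.3 36.5 -14 26.3 0" --pt "0.3 37.1 -14 26.8 0" --pt "0.3 37.1 -14 26.8 0" --pt "0.3 37.1 -14 26.8 0"

```text
clock: 25.12
position: [0.4152, 0.3076, 0.1187]
ee_rot: [-1.211, -1.208, 1.208]
force: [0.4, -0.3, -1.1]
width: 0.41
```

```bash
python3 v.py s11 180 90 340 210; python3 -c "
from h import *
s=cv2.imread('pics/s11.png');g=cv2.cvtColor(s,cv2.COLOR_BGR2GRAY)
print(proj('side',[[.414,.3093,.147],[.414,.3093,.006]]))
q=[proj('side',[[.414+a*.042,.3093+b*.042,.006]])[0] for a,b in((-1,-1),(-1,1),(1,1),(1,-1))]
cv2.polylines(s,[np.int32(np.round(np.array(q)*16))],True,(0,0,255),1,shift=4)
cv2.imwrite('pics/s11d.png',cv2.resize(s[130:180,190:260],None,fx=11,fy=11,interpolation=cv2.INTER_NEAREST))"
```

```text
25.175 [0.4151 0.3076 0.1186] 0.4065393965612205
[[217.76296489 119.06989656]
 [222.85460789 157.12720065]]
```

View pics/s11c.png

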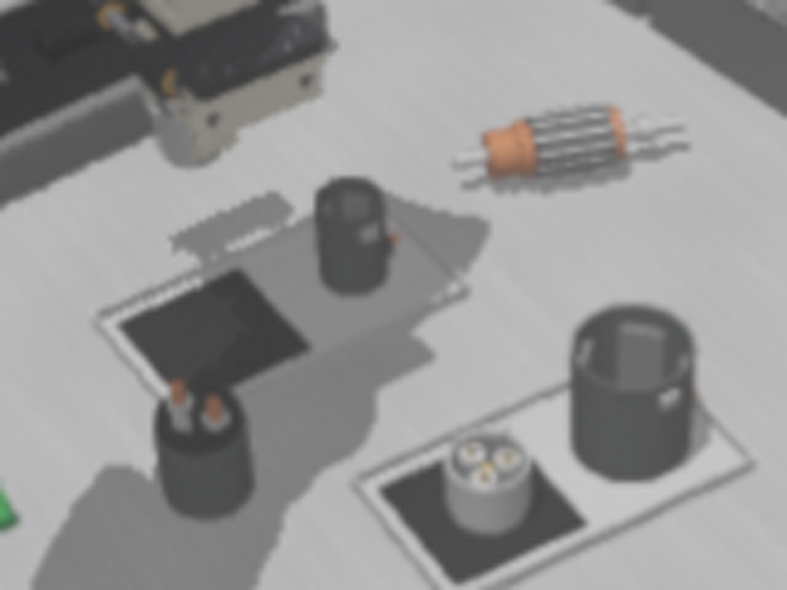

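View pics/s11d.png

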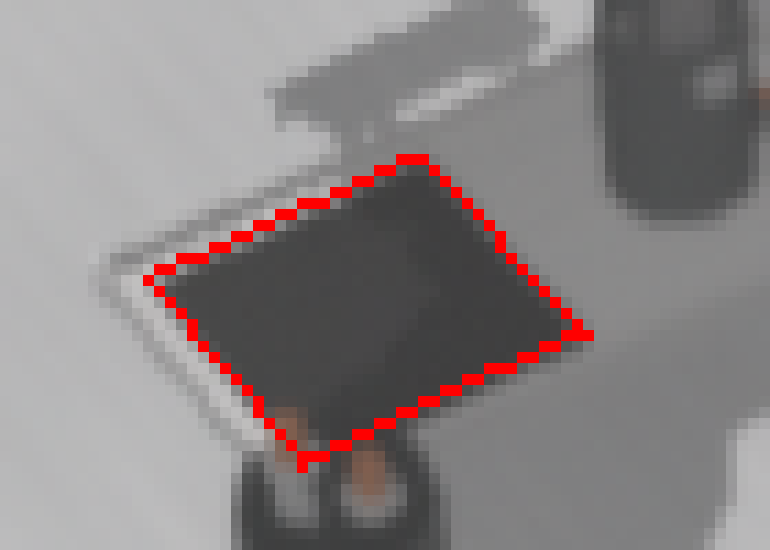

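Request:
send_rows --pt "0.3 0.1 3 0.1 0" --pt "0.3 0.1 7 0.1 0" --pt "0.3 0.1 10.5 0.1 0" --pt "0.3 0.1 12.5 0.1 0" --pt "0.3 0.1 13.4 0.1 0" --pt "0.3 0.1 13.8 0.1 0" --pt "0.3 0.1 13.9 0.1 0" --pt "0.3 0.1 13.9 0.1 0" --pt "0.3 0.1 13.9 0.1 0"

```text
clock: 26.3
position: [0.4135, 0.3101, -0.0202]
ee_rot: [-1.209, -1.21, 1.209]
force: [-0.7, -0.3, -1.2]
width: 0.408
```

Request:
send_rows --pt "0.3 0 0.06 0 0" --pt "0.3 0 0.06 0 0" --pt "0.5 0 0.06 0 0" --pt "0.75 0 0.06 0 0" --pt "0.75 0 0.06 0 0" --pt "0.75 0 0 0 0" --pt "0.75 0 -2 0 0" --pt "0.75 0 -6 0 0" --pt "0.75 0 -11 0 0" --pt "0.9 0 -13 0 0" --pt "0.9 -5 -13 -1.3 0" --pt "0.9 -10 -13 -2.6 0" --pt "0.9 -15 -13 -4 0" --pt "0.9 -20.8 -13 -5.5 0" --pt "0.9 -20.8 -13 -5.5 0" --pt "0.9 -20.8 -13 -5.5 0"

```text
clock: 28.3
position: [0.4681, 0.1021, 0.1093]
ee_rot: [-1.209, -1.209, 1.209]
force: [0.0, -0.1, 0.5]
width: 0.9
```

```bash
python3 v.py s12 180 90 380 240
```

```text
28.35 [0.4679 0.1029 0.1092] 0.8985134437814324
```

View pics/s12c.png

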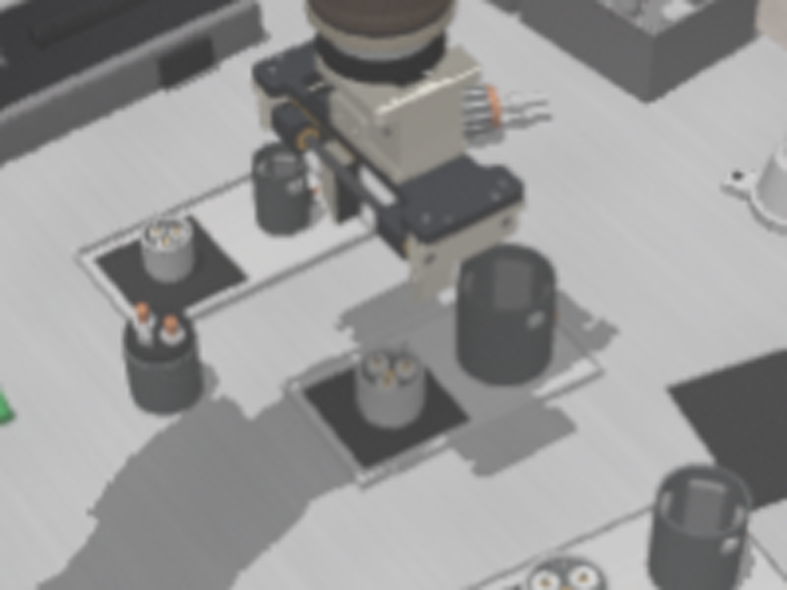

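Cup_a stands on tray_a's pad. Now cup_b.

Request:
send_rows --pt "0.9 0 4 0 0" --pt "0.9 0 8 0 0" --pt "0.9 0 10.5 0 0" --pt "0.9 0 12 0 0" --pt "0.9 0 12.9 0 0" --pt "0.9 0 13.1 0 0" --pt "0.9 0 13.1 0 0" --pt "0.55 0 13.1 0 0" --pt "0.55 0 13.1 0 0" --pt "0.4 0 13.1 0 0" --pt "0.4 0 13.1 0 0" --pt "0.4 0 13.1 0 0" --pt "0.4 0 13.1 0 0" --squeeze 35

```text
clock: 29.98
position: [0.4682, 0.1019, -0.0216]
ee_rot: [-1.209, -1.209, 1.209]
force: [-0.4, -0.1, 1.3]
width: 0.504
```

Request:
send_rows --pt "0.4 0 -1 0 0" --pt "0.4 0 -3 0 0" --pt "0.4 0 -6 0 0" --pt "0.4 0 -10 0 0" --pt "0.4 0 -13 0 0" --pt "0.4 -1 -14 -1.3 0" --pt "0.4 -3 -14 -3.9 0" --pt "0.4 -5.5 -14 -7.2 0" --pt "0.4 -8 -14 -10.4 0" --pt "0.4 -10.5 -14 -13.7 0" --pt "0.4 -13 -14 -17 0" --pt "0.4 -15 -14 -19.6 0" --pt "0.4 -16.4 -14 -21.4 0" --pt "0.4 -16.4 -14 -21.4 0" --pt "0.4 -16.4 -13 -21.4 0" --pt "0.4 -16.4 -10 -21.4 0" --pt "0.4 -16.4 -6.5 -21.4 0" --pt "0.4 -16.4 -3.5 -21.4 0" --pt "0.4 -16.4 -1.5 -21.4 0" --pt "0.4 -16.4 -1.2 -21.4 0"

```text
clock: 32.48
position: [0.6809, -0.0615, -0.0112]
ee_rot: [-1.207, -1.208, 1.211]
force: [0.1, -0.7, -1.5]
width: 0.504
```

```bash
python3 v.py s13 330 130 450 220
```

```text
32.525 [ 0.6817 -0.0618 -0.0103] 0.5032659022454194
```

View pics/s13c.png

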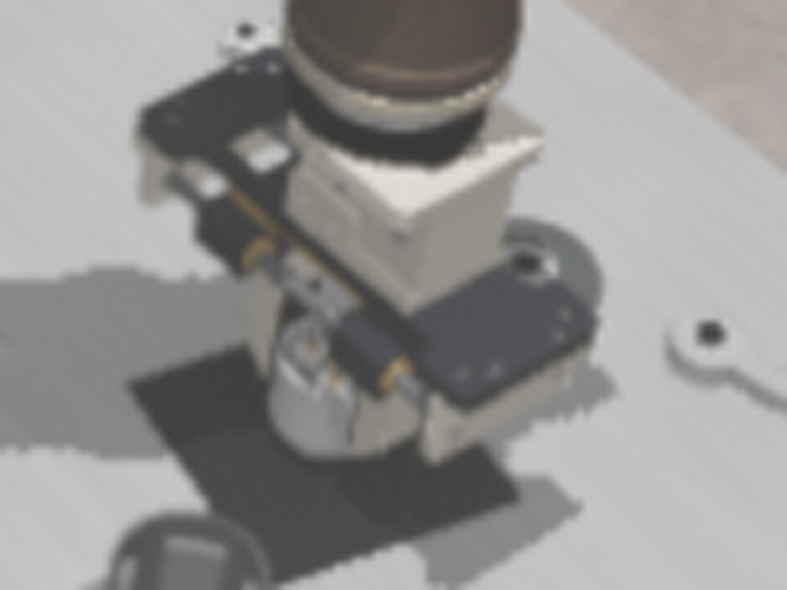

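Request:
send_rows --pt "0.4 0 0.6 0 0" --pt "0.4 0 1 0 0" --pt "0.4 0 1.2 0 0" --pt "0.4 0 1.3 0 0" --pt "0.4 0 1.32 0 0" --pt "0.4 0 1.32 0 0" --pt "0.6 0 1.32 0 0" --pt "0.85 0 1.32 0 0" --pt "0.85 0 1.32 0 0" --pt "0.85 0 1.1 0 0" --pt "0.85 0 -1 0 0" --pt "0.85 0 -5 0 0" --pt "0.85 0 -10 0 0" --pt "0.95 0 -12 0 0" --pt "0.95 0 -12 4 0"

```text
clock: 34.4
position: [0.6451, -0.0624, 0.1131]
ee_rot: [-1.214, -1.214, 1.208]
force: [-0.8, -0.1, -0.5]
width: 0.945
```

```bash
python3 -c "
from h import *
print(ray('top',(428,78),.184),ray('side',(468,208),.184),ray('side',(457,257),0))
o=arm.observe();print(o['position'],o['width'],o['clock'])"
```

```text
[[ 0.70496759 -0.30505368  0.184     ]] [[ 0.69379894 -0.31029052  0.184     ]] [[ 0.71158056 -0.32493277  0.        ]]
[ 0.6451359  -0.0623528   0.11314565] 0.9446352944823564 34.4
```

Request:
send_rows --pt "0.98 0 0 5 0" --pt "0.98 -2 0 10 0" --pt "0.98 -6 0 14 0" --pt "0.98 -11 0 18 0" --pt "0.98 -16 0 21 0" --pt "0.98 -21 0 23.3 0" --pt "0.98 -25.9 0 23.3 0" --pt "0.98 -25.9 0 23.3 0" --pt "0.98 -25.9 0 23.3 0" --pt "0.98 -25.9 0 23.3 0"

```text
clock: 35.65
position: [0.4096, -0.3197, 0.1103]
ee_rot: [-1.207, -1.211, 1.21]
force: [0.5, 0.8, 0.6]
width: 0.981
```

```bash
python3 v.py s14 290 120 490 270; python3 -c "
from h import *
t=shot('top','t14')
cv2.imwrite('pics/t14c.png',cv2.resize(t[70:250,120:380],None,fx=3,fy=3))"
```

```text
35.7 [ 0.4097 -0.3198  0.1103] 0.9768072958531914
```

View pics/s14c.png

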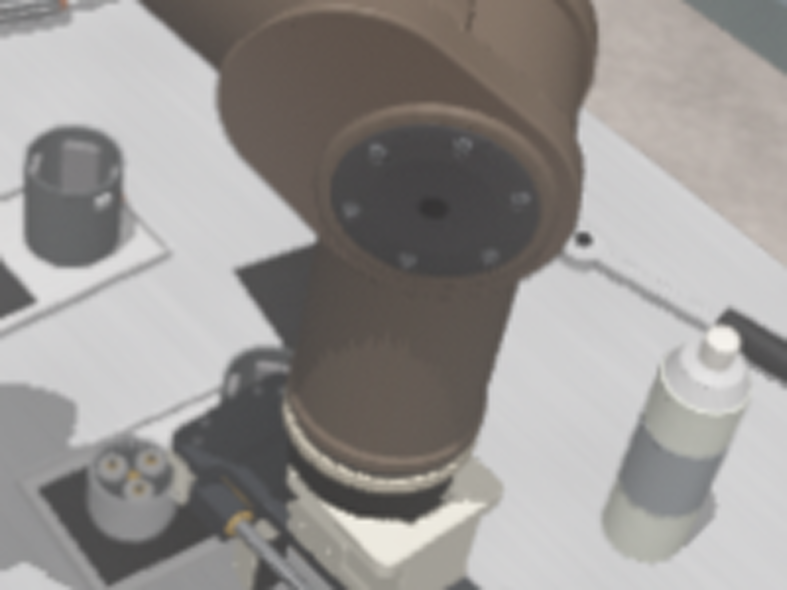

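View pics/t14c.png

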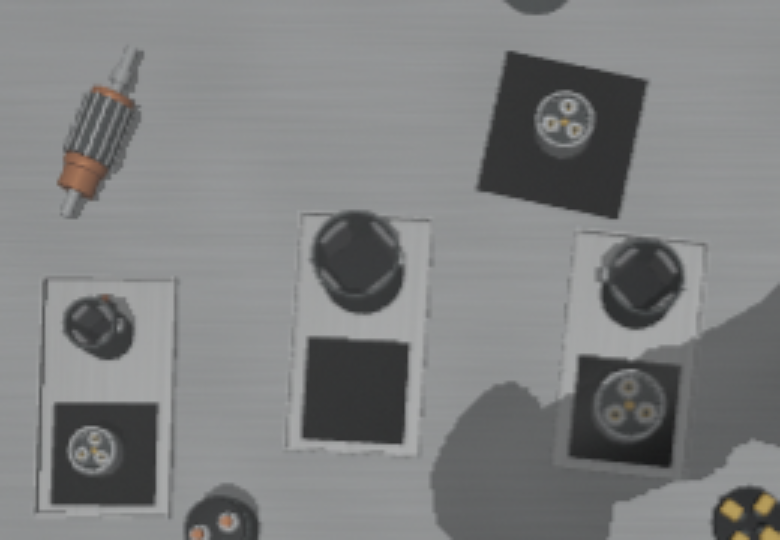

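Request:
send_rows --pt "0.98 -0.1 4 0.1 0" --pt "0.98 -0.1 7 0.1 0" --pt "0.98 -0.1 9 0.1 0" --pt "0.98 -0.1 11 0.1 0" --pt "0.98 -0.1 12.5 0.1 0" --pt "0.98 -0.1 13.1 0.1 0" --pt "0.98 -0.1 13.2 0.1 0" --pt "0.98 -0.1 13.2 0.1 0" --pt "0.75 -0.1 13.2 0.1 0" --pt "0.75 -0.1 13.2 0.1 0" --pt "0.6 -0.1 13.2 0.1 0" --pt "0.6 -0.1 13.2 0.1 0" --pt "0.6 -0.1 13.2 0.1 0" --pt "0.6 -0.1 13.2 0.1 0" --squeeze 40

```text
clock: 37.5
position: [0.4084, -0.3223, -0.0215]
ee_rot: [-1.209, -1.21, 1.209]
force: [-1.0, 0.9, 4.5]
width: 0.7
```

```bash
python3 - <<'E'
from h import *
g=cv2.cvtColor(cv2.imread("pics/t14.png"),cv2.COLOR_BGR2GRAY)
for nm,(x0,y0,x1,y1),h in(("T2",(219,181,259,221),.006),("T1",(136,202,176,240),.006)):
    n,l,st,ce=cv2.connectedComponentsWithStats(np.uint8(g[y0:y1,x0:x1]<80)); i=1+np.argmax(st[1:,4]); ys,xs=np.nonzero(l==i)
    print(nm,st[i],cv2.minAreaRect((ray("top",np.c_[xs+x0,ys+y0],.006)[:,:2]*1000).astype(np.float32)))
f=lambda u,v:(120+(u+.5)/3-.5,70+(v+.5)/3-.5)
print("a",ray("top",f(92,449.5),.040),"b",ray("top",f(564.5,118.5),.042),"c",ray("top",f(629,404.5),.046))
E
```

```text
T2 [   2    2   35   35 1112] ((466.7900085449219, 105.40736389160156), (81.29402923583984, 82.30440521240234), 87.3001480102539)
T1 [  1   3  35  33 895] ((413.19000244140625, 309.04766845703125), (78.29055786132812, 82.63202667236328), 0.4999324083328247)
a [[0.41384246 0.30944598 0.04      ]] b [[ 0.6833092  -0.06203966  0.042     ]] c [[ 0.45245318 -0.11328023  0.046     ]]
```

Request:
send_rows --pt "0.6 0 -1 0 0" --pt "0.6 0 -3 0 0" --pt "0.6 0 -6 0 0" --pt "0.6 0 -9.5 0 0" --pt "0.6 1 -12 -0.1 0" --pt "0.6 3.5 -13 -0.5 0" --pt "0.6 7 -13 -0.9 0" --pt "0.6 11 -13 -1.5 0" --pt "0.6 15 -13 -2 0" --pt "0.6 19 -13 -2.6 0" --pt "0.6 23 -13 -3.1 0" --pt "0.6 27 -13 -3.7 0" --pt "0.6 31 -13 -4.2 0" --pt "0.6 35 -13 -4.8 0" --pt "0.6 39 -13 -5.3 0" --pt "0.6 41.8 -13 -5.7 0" --pt "0.6 42.8 -13 -5.8 0" --pt "0.6 42.8 -13 -5.8 0" --pt "0.6 42.8 -13 -5.8 0"

```text
clock: 39.88
position: [0.4659, 0.1043, 0.1084]
ee_rot: [-1.21, -1.207, 1.208]
force: [-0.1, -1.3, -3.4]
width: 0.702
```

```bash
python3 v.py s15 220 110 380 230; python3 -c "
from h import *
print(proj('side',[[.4668,.1055,.136]]))"
```

```text
39.925 [0.466  0.1043 0.1084] 0.7059496971063055
[[276.46409935 156.80457814]]
```

View pics/s15c.png

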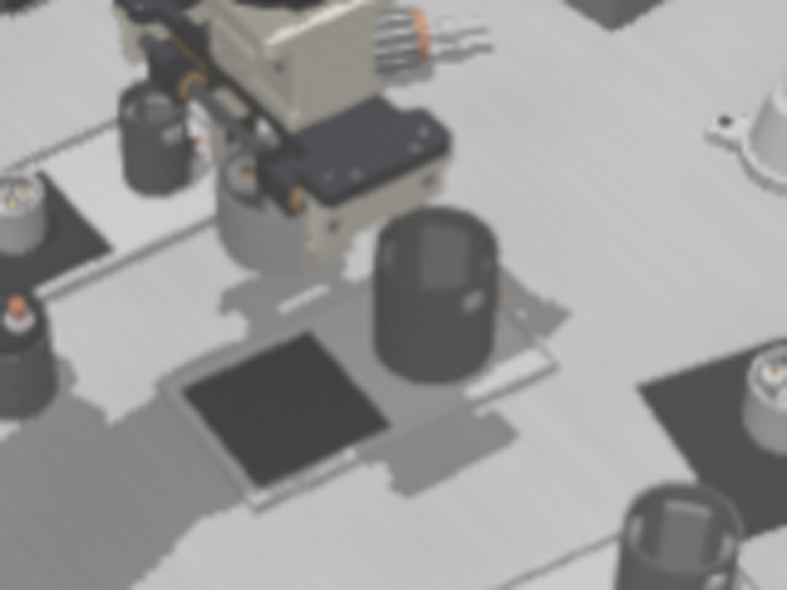

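Request:
send_rows --pt "0.6 0.05 3 0 0" --pt "0.6 0.05 6.5 0 0" --pt "0.6 0.05 9.5 0 0" --pt "0.6 0.05 11.5 0 0" --pt "0.6 0.05 12.5 0 0" --pt "0.6 0.05 12.8 0 0" --pt "0.6 0.05 12.9 0 0" --pt "0.6 0.05 12.9 0 0" --pt "0.6 0.05 12.9 0 0"

```text
clock: 41.05
position: [0.4666, 0.1065, -0.0202]
ee_rot: [-1.209, -1.21, 1.209]
force: [-0.2, -0.5, -2.9]
width: 0.701
```

Request:
send_rows --pt "0.6 0 0.12 0 0" --pt "0.6 0 0.12 0 0" --pt "0.8 0 0.12 0 0" --pt "0.95 0 0.12 0 0" --pt "0.95 0 0.12 0 0" --pt "0.95 0 0 0 0" --pt "0.95 0 -2 0 0" --pt "0.95 0 -6 0 0" --pt "0.95 0 -11 0 0" --pt "0.95 0 -13 0 0" --pt "0.9 -4 -13 -5.1 0" --pt "0.9 -8 -13 -10.3 0" --pt "0.9 -12 -13 -15.4 0" --pt "0.9 -16.8 -13 -21.6 0" --pt "0.9 -16.8 -13 -21.6 0" --pt "0.9 -16.8 -13 -21.6 0" --pt "0.9 -16.8 -13 -21.6 0"

```text
clock: 43.18
position: [0.6813, -0.0606, 0.109]
ee_rot: [-1.207, -1.209, 1.21]
force: [-0.0, 0.7, 1.1]
width: 0.899
```

```bash
python3 v.py s16 220 110 420 260
```

```text
43.225 [ 0.6813 -0.0601  0.1092] 0.8986589142570119
```

View pics/s16c.png

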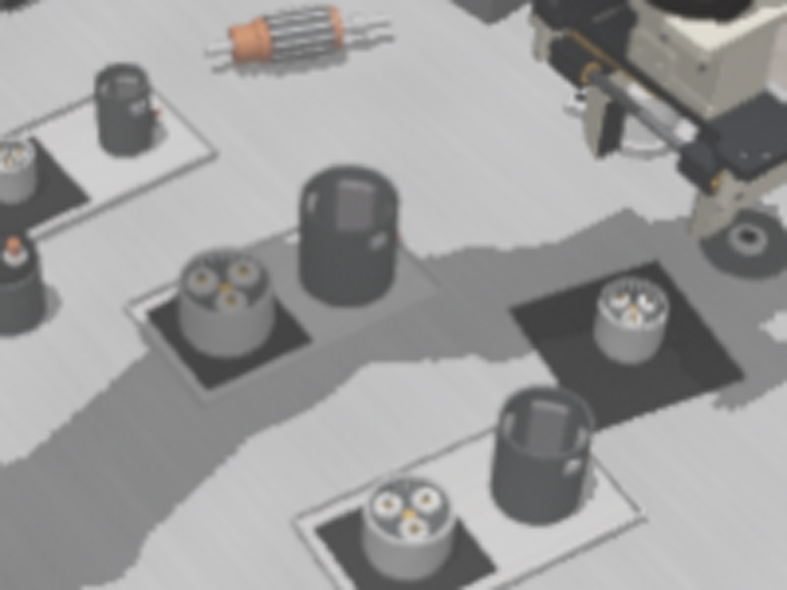

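Cup_d stands in tray_d. Pick cup_b off the mat.

Request:
send_rows --pt "0.9 -0.1 4 -0.1 0" --pt "0.9 -0.1 8 -0.1 0" --pt "0.9 -0.1 10.5 -0.1 0" --pt "0.9 -0.1 12 -0.1 0" --pt "0.9 -0.1 12.9 -0.1 0" --pt "0.9 -0.1 13.1 -0.1 0" --pt "0.9 -0.1 13.1 -0.1 0" --pt "0.55 -0.1 13.1 -0.1 0" --pt "0.55 -0.1 13.1 -0.1 0" --pt "0.4 -0.1 13.1 -0.1 0" --pt "0.4 -0.1 13.1 -0.1 0" --pt "0.4 -0.1 13.1 -0.1 0" --pt "0.4 -0.1 13.1 -0.1 0" --squeeze 35

```text
clock: 44.85
position: [0.6832, -0.0626, -0.0216]
ee_rot: [-1.209, -1.209, 1.209]
force: [0.6, 0.8, 1.8]
width: 0.504
```

Request:
send_rows --pt "0.4 0 -1 0 0" --pt "0.4 0 -3 0 0" --pt "0.4 0 -6 0 0" --pt "0.4 0 -10 0 0" --pt "0.4 0 -13 1 0" --pt "0.4 0 -14 3.5 0" --pt "0.4 0 -14 7 0" --pt "0.4 -1 -14 11 0" --pt "0.4 -3 -14 14.5 0" --pt "0.4 -6 -14 18 0" --pt "0.4 -9.5 -14 20.5 0" --pt "0.4 -13 -14 22.5 0" --pt "0.4 -16.5 -14 24.3 0" --pt "0.4 -20 -14 25.8 0" --pt "0.4 -23 -14 26.8 0" --pt "0.4 -25 -14 27.3 0" --pt "0.4 -25.5 -14 27.4 0" --pt "0.4 -25.5 -14 27.4 0" --pt "0.4 -25.5 -14 27.4 0"

```text
clock: 47.22
position: [0.4098, -0.3166, 0.1184]
ee_rot: [-1.208, -1.211, 1.21]
force: [0.7, 0.4, -1.3]
width: 0.505
```

```bash
python3 v.py s17 290 180 490 330; python3 - <<'E'
from h import *
s=cv2.imread('pics/s17.png'); F=3.93
c=cv2.resize(s[180:330,290:490],None,fx=F,fy=F)
a=np.deg2rad(-8.4); ex=np.array([np.cos(a),np.sin(a)]);ey=np.array([-ex[1],ex[0]])
q=[np.r_[np.array([.4096,-.3179])+.042*(i*ex+j*ey),.006] for i,j in((-1,-1),(-1,1),(1,1),(1,-1))]
cv2.polylines(c,[((proj('side',q)-[290,180]+.5)*F).astype(int)],True,(0,0,255),1)
cv2.imwrite('pics/s17c.png',c)
E
```

```text
47.275 [ 0.4098 -0.3166  0.1184] 0.5061661123350853
```

View pics/s17c.png

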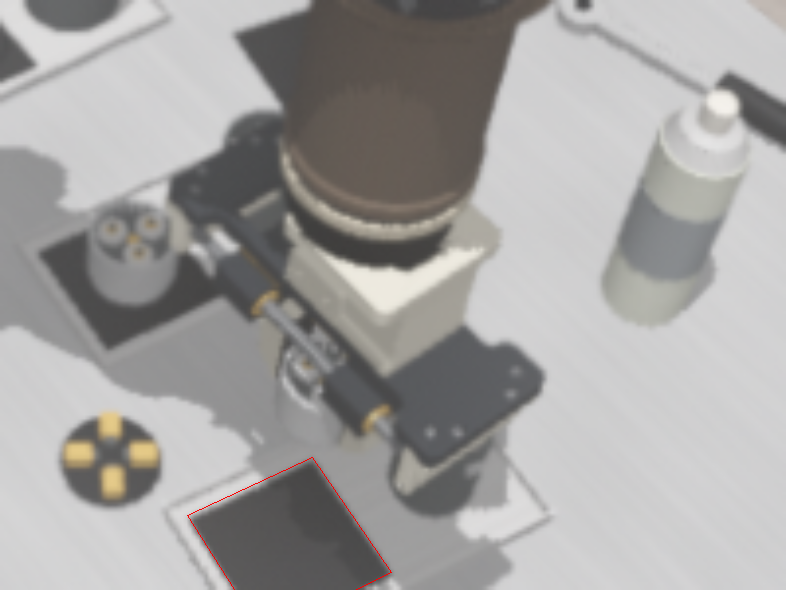

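Request:
send_rows --pt "0.4 0 3 0 0" --pt "0.4 0 7 0 0" --pt "0.4 0 10.5 0 0" --pt "0.4 0 12.5 0 0" --pt "0.4 0 13.4 0 0" --pt "0.4 0 13.8 0 0" --pt "0.4 0 13.9 0 0" --pt "0.4 0 13.9 0 0" --pt "0.4 0 13.9 0 0"

```text
clock: 48.4
position: [0.4096, -0.3179, -0.0202]
ee_rot: [-1.21, -1.21, 1.209]
force: [-0.0, 0.4, -3.5]
width: 0.502
```

Release, rise and retreat toward the start side to clear the view.

Request:
send_rows --pt "0.4 0 0.06 0 0" --pt "0.4 0 0.06 0 0" --pt "0.6 0 0.06 0 0" --pt "0.85 0 0.06 0 0" --pt "0.85 0 0.06 0 0" --pt "0.85 0 0 0 0" --pt "0.85 0 -2 0 0" --pt "0.85 0 -6 0 0" --pt "0.85 0 -11 0 0" --pt "0.85 0 -16 0 0" --pt "0.85 0 -20 0 0" --pt "0.85 -5 -20 0 0" --pt "0.85 -10 -20 0 0" --pt "0.85 -15 -20 0 0" --pt "0.85 -20 -20 0 0" --pt "0.85 -20 -20 0 0" --pt "0.85 -20 -20 0 0"

```text
clock: 50.52
position: [0.4091, -0.5173, 0.1788]
ee_rot: [-1.208, -1.209, 1.208]
force: [-0.3, -0.1, -0.2]
width: 0.849
```

```bash
python3 - <<'E'
from h import *
s=shot("side","s18"); t=shot("top","t18"); o=arm.observe(); print(o["clock"],o["position"])
cv2.imwrite("pics/t18c.png",cv2.resize(t[60:260,120:460],None,fx=2.3,fy=2.3,interpolation=cv2.INTER_CUBIC))
E
```

```text
50.625 [ 0.40993241 -0.51630352  0.17917849]
```

View pics/t18c.png

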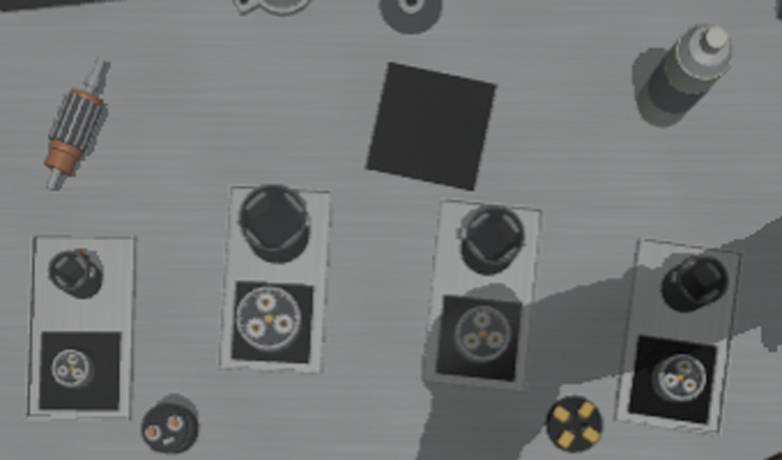

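View pics/s18.png

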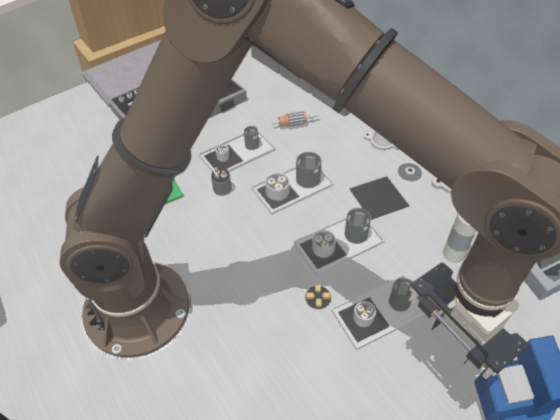

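```bash
python3 - <<'E'
from h import *
pads=dict(a=(.414,.3092),d=(.4668,.1055),c=(.4515,-.1139),b=(.4096,-.3179))
for k,(u,v),h in(("a",(71.5,368),.04),("d",(267.5,317),.049),("c",(482.5,333),.046),("b",(679.5,377),.043)):
    P=ray("top",(120+u/2.3,60+v/2.3),h)[0][:2]; print(k,P.round(4),((P-pads[k])*1000).round(1))
print(arm.observe()["force"],arm.sign_off())
E
```

```text
a [0.4127 0.3076] [-1.3 -1.6]
d [0.4661 0.1061] [-0.7  0.6]
c [ 0.4518 -0.1143] [ 0.3 -0.4]
b [ 0.4085 -0.3156] [-1.1  2.3]
the job is handed in; nothing more can be done
[ 0.0249735   0.10995283 -0.13915506] None
```

All four gear cups stand upright on the pad of their own tray, and the job was handed in at about 51 s of the 144 s allowed.

- **Moves:** I swapped the cups in two pairs, using the mat both times. Cup_a went to the mat, cup_c to tray_c, then cup_a to tray_a. Cup_b then went to the mat, cup_d to tray_d, and cup_b to tray_b.
- **Last checks:** In the final top picture each cup's axis is within about 3 mm of its pad's middle (limit 15 mm). The cups look upright, the spray can stands and the gripper touches nothing. Every grip width matched its cup's diameter, to about 1 mm.
- **What disagreed:** The reported TCP height read about 37 mm lower than the true fingertip height. My first closing was therefore above cup_a and gripped nothing; it moved nothing. I worked out the offset from the side picture and applied it to every later descent. The reported x and y agreed with the pictures.
- **Unexplained:** The force reading showed about 5 N upward while gripping cup_c and cup_d. I did not find the cause, but it is well below the limits.

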